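# Fit the rotor in the bench centrifuge and shut the lid

### The arm

A 7-joint arm with a two-finger parallel gripper is mounted at the origin on a cart in front of the work surface, level with it; the furniture and walls round the work are solid. World frame = base frame: x ahead of the robot, y to its left, z up, the work surface at z = 0. Lengths are in m, angles in rad, forces in N, time in s.
With the tool pointing down it reaches from about 0.425 to 0.95 m from the base axis. Payload 4.7 kg.
Tool frame: the origin (TCP) lies between the finger pads; the fingertips stand 25 mm ahead of it and the grasp point (between the pads) lies 6 mm ahead of it; z points along the fingers, y is the direction in which the jaws open and shut (so a half turn about z gives the same grasp; the last joint's range is limited). The gripper opens to 87 mm and grips with 3 to 60 N. Pads are 19 mm wide; open, the fingers measure 117 mm over their backs; the gripper's body (75 mm by 190 mm) begins 51 mm behind the grasp point.
Start: joints at [-1.34, 0.469, -0.049, 1.532, 0.024, 1.141, -0.082], TCP at [0.173, 0.652, 0.248] pointing down, gripper open.
Joint ranges: [-2.59, 2.59], [-0.33, 1.99], [-1.39, 1.29], [0.1, 2.45], [-1.04, 4.18], [0.21, 1.99], [-2.66, 2.66]. Speed limits (rad/s): [2.57, 2.57, 3.14, 3.14, 3.14, 3.14, 3.14].

### API

Orientations are given as a rotation vector (axis times angle).
In Python, from rig import bot, imaging gives the robot as it stands.
- The arm moves only by the tool move_arm, never from a script. Its argument "motion" is a list of rows, each an object of numbers: "dx", "dy", "dz": the shift along the world's x, y, z in m; "wx", "wy", "wz": the turn, a rotation vector about the world's x, y, z in rad; "claw": the finger opening in m, from 0 to 0.087. A call has 1 to 10 rows; each row shifts and turns the commanded pose from where the row before left it; what a row does not reach is not made up. A row lasts 1/8 s, in which the tool goes at most 62.5 mm and 10.7 degrees, less where a joint would pass 70% of its speed; a pose out of reach is approached as far as the arm can. A call is refused whole if a number of a shift passes 0.0625 or a number of a turn 0.188, either way. A call with a gripper value outside its range is refused whole. The fingers move at their own pace and stop on an object; "newtons" is the grip in N (left out, the last holds). Time passes only in rows, so rows that do not move let the fingers close. It gives the time, the measured TCP pose, the force and the opening at its end, in the units of the state.
- bot.state(): the state, without advancing time (a new reading comes with each control period).
- imaging.get_image(name): name is "scene" or "top"; returns the picture (384x512x3 uint8, blue, green, red); there is no depth.
- imaging.camera_model(name): a dict with "fx", "fy", "cx", "cy" (pixels), "pose" (4x4, takes a point from camera to world coordinates). Camera axes: x right, y down, z forward; pixel columns grow to the right and rows downward; lengths in m; the calibration is good to about 2 mm. A picture is of the moment at which its call begins. camera_model takes no time and is no camera call.
- bot.finish_job(): hands the job in, once; it reports no verdict.
The state is a dict: "clock": time; "qpos": joint angles; "joint_velocities": joint speeds; "joint_efforts": joint torques, N m; "ee_pos": TCP position; "tcp_rot": TCP orientation; "force": force on the tool from outside, world axes, zero at the start; "ft_torque": the same for the moment, N m; "finger_gap": finger opening in m.
Only numpy, scipy, OpenCV 4.12 (cv2) and the standard library are available. Lean on these libraries where they do the work, as an engineer would, in place of code of your own. Each camera call takes 0.05 s, during which the arm holds its last target.

### The job

Make the bench centrifuge ready to run: lower the rotor over its spindle so that the drive pin enters one of the rotor's two pin holes and the rotor sits fully home, without dropping it, then push the lid completely shut. Leave the other things on the bench where they are.

Things in the scene. Friction and masses are not known exactly. Their poses are not given: they have to be found in the camera images.
- centrifuge: White bench microcentrifuge, fixed, 228 mm deep (x), 164 wide (y), 100 high to the rim of its round open bowl (inside diameter 126, floor 20 mm above the worktop). Origin on the worktop under the bowl's centre, on the spindle's axis; x points to the rear, where the lid is hinged (the control panel is at the -x end, 128 mm from the origin); z up.
- spindle_seat (a point): Spindle in the bowl: point on its axis, on the flat seat for the rotor's underside, 32 mm above the worktop. From the seat rise a steel shaft (16 mm diameter, 30 high, chamfered top) and one brass drive pin (8 mm diameter, 14 high, tapered top) centred 26 mm from the axis along this frame's +x. z up. The spindle can turn, but is stiff (0.05 N m) and stays where it is.
- rotor_hub (a point): Middle of the rotor's round black ribbed hub, by which it is held: 28 mm in diameter from 34 to 64 mm above the rotor's underside (64 = its top); this point is on the axis, 49 mm above the underside. z up; x as for the rotor.
- rotor: Rotor: grey metal disc 100 mm in diameter, rim 28 mm high, about 0.3 kg, standing upright on the worktop. Origin: centre of its underside; z up. In the underside a central bore (18 mm diameter) and two pin holes (10.5 mm) 26 mm from the axis along +x and -x; seen from above they are dark holes ringed in brass, each with a white line on the rim beyond it. Either fits the pin.
- lid (a joint): Angle of the centrifuge's lid about its rear hinge (rad): 0 shut, 1.57 upright, 2.0 stop, leaning back. The hinge is stiff: the lid stays where it is left; turning it takes 0.1 to 0.6 N m. An unseated rotor keeps it from shutting.
- lid_hinge (a point): Middle of the lid's hinge line, fixed to the centrifuge, 88 mm behind the spindle's axis and 101 mm above the worktop; axes as for the centrifuge (the lid turns about y). Room round it: microscopes to its right block low moves from there; a raised shelf 0.23 m high begins at x = 0.72 m and wall cabinets hang over the rear from z = 0.64 m, so keep the wrist on the robot's side of the open lid.
- lid_push (a point): Point on the lid's outer face (the upper one when shut), on its middle line, 115 mm from the hinge along the lid and 18 mm off the hinge's plane: a good place to push. z: outward normal of that face; x: towards the hinge. The grey lid is 156 mm wide and 15 thick; its front edge is 175 mm from the hinge, a small lip on it 186; it has a round clear window.
- petri_a: Shallow clear round dish with pale green contents, 95 mm across, 17 mm high, behind the rotor; origin at its foot. Not to be disturbed.
- petri_b: Shallow clear round dish with pink contents, 95 mm across, 17 mm high, between the microscopes; origin at its foot. Not to be disturbed.
- timer: White bench timer, 66 x 66 x 20 mm; origin under its middle. Not to be disturbed.
- marker_blue: White felt marker with a blue cap lying on the bench, 135 mm long; origin under its middle. Not to be disturbed.
- tube_pot: White screw jar, 37 mm across, 118 mm high, between the microscopes; origin at its foot. Not to be disturbed.

How it is judged:
On the way:
1. the rotor is fully down over the spindle and its drive pin, upright, let go, while the lid is still open (horizontal distance between rotor and spindle_seat below 0.003 m and distance between rotor and spindle_seat below 0.004 m and angle between the x axis of rotor and the x axis of spindle_seat, either way round below 0.12 rad and angle between rotor's own z axis and vertical below 0.05 rad and contact force between the fingers and rotor below 0.1 N and value of joint lid above 0.8 rad), for 0.3 s.
At the end, for the whole second after the job is handed in: The rotor rests fully home on the spindle's seat (its underside centre within 3 mm of the axis and 4 mm of the seat, tilted less than 0.05 rad), one of its pin holes over the drive pin (within 0.12 rad), at rest, and the lid is shut (within 0.03 rad) (horizontal distance between rotor and spindle_seat below 0.003 m and distance between rotor and spindle_seat below 0.004 m and angle between the x axis of rotor and the x axis of spindle_seat, either way round below 0.12 rad and angle between rotor's own z axis and vertical below 0.05 rad and linear speed of rotor below 0.02 m/s and value of joint lid below 0.03 rad); the robot touches nothing.
It fails at once if the rotor is dropped onto the spindle (faster than 0.6 m/s close to it) (distance between rotor and spindle_seat below 0.05 m and linear speed of rotor above 0.6 m/s).
It fails at once if the rotor is tipped over (angle between rotor's own z axis and vertical above 0.6 rad).
It fails at once if another thing on the bench is moved more than 30 mm (distance of any of petri_a, petri_b, timer, marker_blue, tube_pot from where it was at the start of the episode above 0.03 m).
It also fails if it takes over 67 s, if anything falls off the work surface, if the arm or the gripper's body presses on something with over 40 N, if the wrist force passes 120 N, or if a joint passes its speed limit or range.

## Working session

There is one attempt and no reset: what is moved stays moved. The work goes in short steps, Python scripts to look and compute and a tool call to move; the robot and the scene stay as the last step left them, time stands still between calls to the robot, and variables do not carry over. Pictures are saved under pics/ and viewed, and the job is handed in when it is done.

Besides the shell and the picture viewer there is one more tool, called in YAML: its name, and indented under it one key for each argument. move_arm: Moves the arm, as the interface text tells. Its arguments: {"type":"object","properties":{"motion":{"type":"array","items":{"type":"object","properties":{"dx":{"type":"number"},"dy":{"type":"number"},"dz":{"type":"number"},"wx":{"type":"number"},"wy":{"type":"number"},"wz":{"type":"number"},"claw":{"type":"number"}}}},"newtons":{"type":"number"}},"required":["motion"]}

```bash
ls; mkdir -p pics; python3 - <<'E'
from rig import bot, imaging
import cv2,json,numpy as np
np.set_printoptions(precision=4,suppress=True)
print(bot.state())
for n in("scene","top"):
    im=imaging.get_image(n); cv2.imwrite(f"pics/{n}0.png",im)
    m=imaging.camera_model(n); print(n,m)
E
```

```text
pics
{'clock': 0.0, 'qpos': array([-1.34  ,  0.4695, -0.0486,  1.5337,  0.0241,  1.141 , -0.0823]), 'joint_velocities': array([ 0.0009, -0.0003, -0.0014, -0.0004, -0.0016, -0.0008, -0.0002]), 'joint_efforts': array([ -0.0009, -50.7977,  -0.081 , -23.6152,  -0.0614,   0.0379,
         0.0002]), 'ee_pos': array([0.1732, 0.6518, 0.2465]), 'tcp_rot': array([-0.4067, -3.115 ,  0.0031]), 'force': array([-0.4707,  0.1651,  0.3204]), 'ft_torque': array([ 0.006 , -0.0451, -0.002 ]), 'finger_gap': 0.08674618904569359}
scene {'fx': 363.0583600079858, 'fy': 363.0583600079858, 'cx': 254.24614137139133, 'cy': 193.48783285135224, 'pose': array([[ 0.5025, -0.3376,  0.7959, -0.5272],
       [-0.8644, -0.1747,  0.4716, -0.5113],
       [-0.0202, -0.9249, -0.3796,  0.6041],
       [ 0.    ,  0.    ,  0.    ,  1.    ]])}
top {'fx': 449.9038433547162, 'fy': 449.9038433547162, 'cx': 253.89427299469122, 'cy': 192.23177658957448, 'pose': array([[ 0.0079, -0.9984,  0.0569,  0.3982],
       [-1.    , -0.0081, -0.0022,  0.1091],
       [ 0.0027, -0.0568, -0.9984,  1.607 ],
       [ 0.    ,  0.    ,  0.    ,  1.    ]])}
```

View pics/scene0.png

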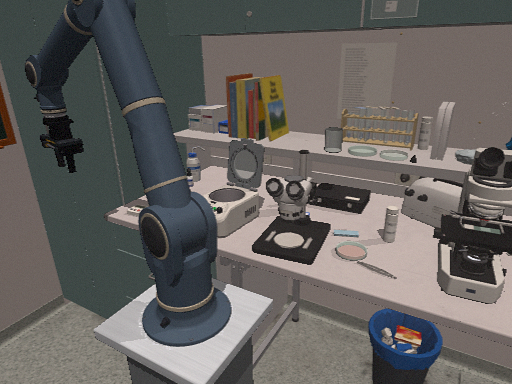

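View pics/top0.png

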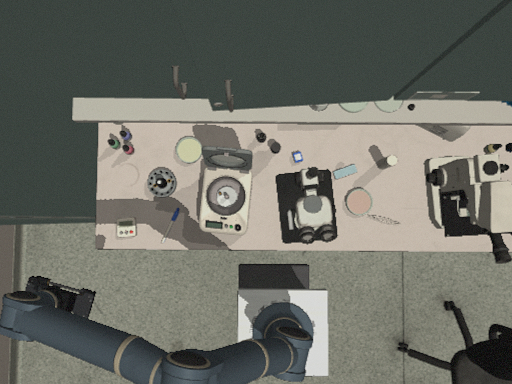

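```bash
python3 - <<'E'
import cv2
t=cv2.imread("pics/top0.png")
cv2.imwrite("pics/t_c.png",cv2.resize(t[135:240,185:270],None,fx=7,fy=7,interpolation=cv2.INTER_CUBIC)[:600*2])
cv2.imwrite("pics/t_cent.png",cv2.resize(t[165:235,190:262],None,fx=8,fy=8,interpolation=cv2.INTER_CUBIC))
cv2.imwrite("pics/t_rot.png",cv2.resize(t[160:205,140:185],None,fx=12,fy=12,interpolation=cv2.INTER_CUBIC))
s=cv2.imread("pics/scene0.png")
cv2.imwrite("pics/s_c.png",cv2.resize(s[130:250,90:290],None,fx=4,fy=4,interpolation=cv2.INTER_CUBIC))
E
```

```text
(no output)
```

View pics/t_cent.png

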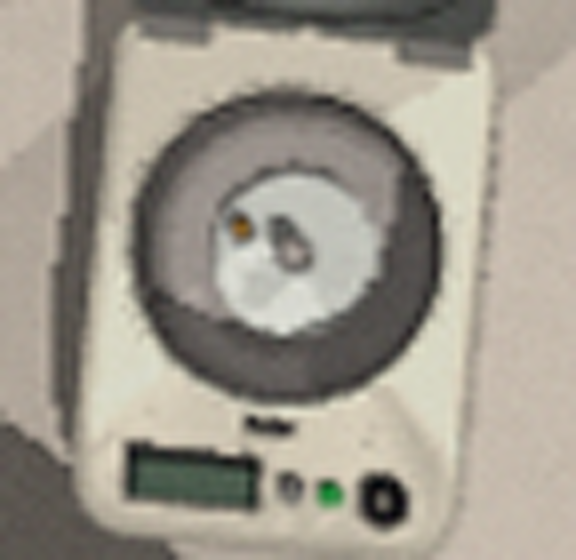

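View pics/t_rot.png

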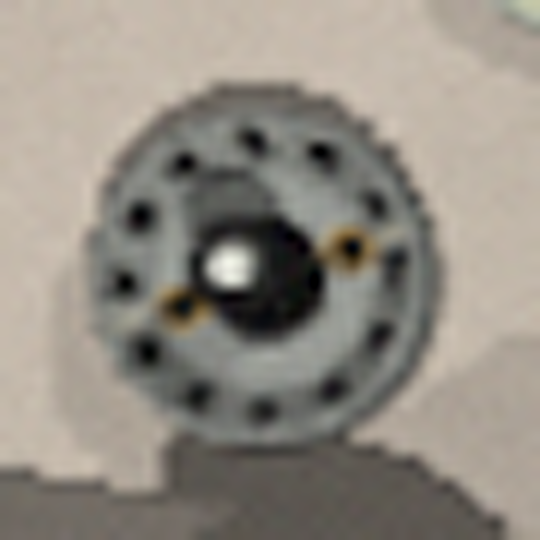

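View pics/s_c.png

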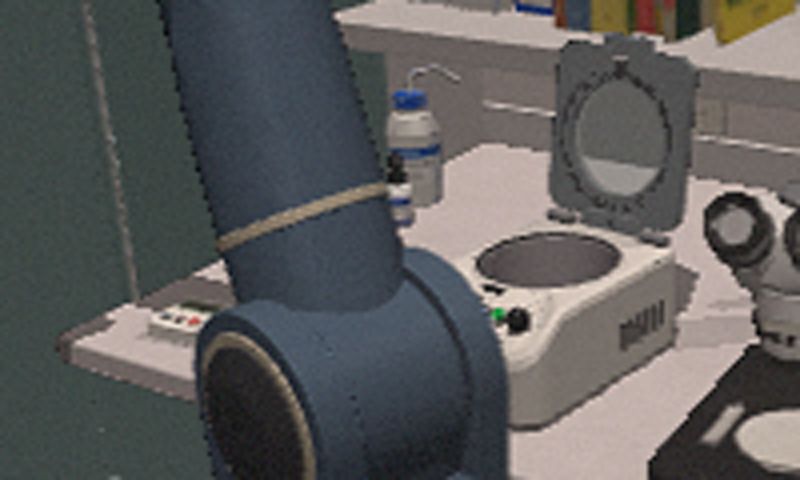

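```bash
cat > h.py <<'E'
import numpy as np,cv2
from rig import bot, imaging
from scipy.ndimage import map_coordinates
from scipy.optimize import least_squares
np.set_printoptions(precision=4,suppress=True)
def proj(m,P):
    P=np.atleast_2d(P);T=np.linalg.inv(m["pose"]);c=P@T[:3,:3].T+T[:3,3]
    return np.c_[m["fx"]*c[:,0]/c[:,2]+m["cx"],m["fy"]*c[:,1]/c[:,2]+m["cy"]]
def unproj(m,uv,z):
    uv=np.atleast_2d(uv);d=np.c_[(uv[:,0]-m["cx"])/m["fx"],(uv[:,1]-m["cy"])/m["fy"],np.ones(len(uv))]@m["pose"][:3,:3].T
    o=m["pose"][:3,3];return o+d*((z-o[2])/d[:,2])[:,None]
def circ(im,m,c0,r,z,sign,span=.012,fitr=False,n=180):
    """sign +1: brighter outside"""
    g=cv2.cvtColor(im.astype(np.uint8),cv2.COLOR_BGR2GRAY).astype(float) if im.ndim==3 else im
    c=np.array(c0[:2],float)
    for it in range(4):
        th=np.linspace(0,2*np.pi,n,endpoint=False);rr=np.arange(-span,span,.0005)
        pts=[];w=[]
        for t in th:
            P=np.c_[c[0]+(r+rr)*np.cos(t),c[1]+(r+rr)*np.sin(t),np.full(len(rr),z)]
            uv=proj(m,P);v=map_coordinates(g,[uv[:,1],uv[:,0]],order=1)
            v=np.convolve(v,np.ones(5)/5,'same');d=sign*np.gradient(v);d[:6]=0;d[-6:]=0
            k=d.argmax()
            if d[k]>1: pts.append(P[k,:2]);w.append(d[k])
        pts=np.array(pts)
        f=lambda p:np.hypot(pts[:,0]-p[0],pts[:,1]-p[1])-(p[2] if fitr else r)
        s=least_squares(f,[*c,r] if fitr else c,loss='soft_l1',f_scale=.001);c=s.x[:2]
        span=max(.006,span*.7)
    return s.x,np.median(np.abs(s.fun)),len(pts)
E
python3 - <<'E'
from h import *
m=imaging.camera_model("top")
im=np.mean([imaging.get_image("top").astype(float) for _ in range(8)],0)
np.save("top.npy",im)
q=lambda u,v,k,o:((u+.5)/k-.5+o[0],(v+.5)/k-.5+o[1])
b=unproj(m,q(288,245,8,(190,165)),.1)[0];print("bowl",b)
for fr in(0,1):print(circ(im,m,b,.063,.1,+1,fitr=fr))
r=unproj(m,q(265,262,12,(140,160)),.028)[0];print("rotor",r)
for fr in(0,1):print(circ(im,m,r,.05,.028,+1,fitr=fr),circ(im,m,r,.05,.028,-1,fitr=fr))
print("holes",unproj(m,[q(182,306,12,(140,160)),q(350,250,12,(140,160))],.028))
print("seat",unproj(m,q(298,252,8,(190,165)),.032),"pin",unproj(m,q(240,228,8,(190,165)),.046),"shaft",unproj(m,q(288,243,8,(190,165)),.062))
print(circ(im,m,unproj(m,q(298,252,8,(190,165)),.032)[0],.036,.032,-1,fitr=1))
cv2.imwrite("pics/t_cent2.png",cv2.resize(im[175:220,205:250].astype(np.uint8),None,fx=13,fy=13,interpolation=cv2.INTER_CUBIC))
cv2.imwrite("pics/t_rot2.png",cv2.resize(im[160:205,140:185].astype(np.uint8),None,fx=13,fy=13,interpolation=cv2.INTER_CUBIC))
cv2.imwrite("pics/t_wide.png",cv2.resize(im[110:250,90:350].astype(np.uint8),None,fx=3,fy=3,interpolation=cv2.INTER_CUBIC))
E
```

```text
bowl [0.4733 0.2007 0.1   ]
(array([0.4724, 0.2013]), np.float64(0.002486944185094507), 180)
(array([0.4723, 0.2015, 0.0654]), np.float64(0.00013419921328225448), 180)
rotor [0.5237 0.4305 0.028 ]
(array([0.5266, 0.4333]), np.float64(0.0006560528624699018), 180) (array([0.5188, 0.434 ]), np.float64(0.0009984632551510025), 132)
(array([0.5266, 0.4332, 0.0499]), np.float64(0.0007028472812335776), 180) (array([0.5188, 0.4329, 0.0489]), np.float64(0.0005501080786445567), 133)
holes [[0.5106 0.4546 0.028 ]
 [0.5274 0.4057 0.028 ]]
seat [[0.4736 0.2004 0.032 ]] pin [[0.4832 0.2249 0.046 ]] shaft [[0.476 0.203 0.062]]
(array([0.4726, 0.2024, 0.0352]), np.float64(0.000792962764107577), 177)
```

View pics/t_cent2.png

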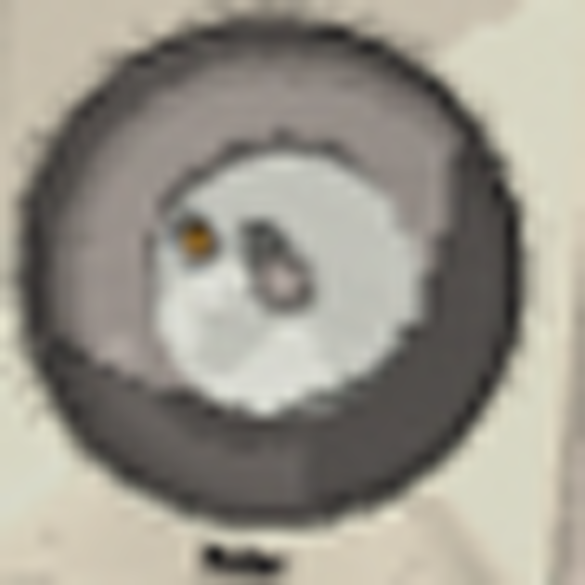

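View pics/t_rot2.png

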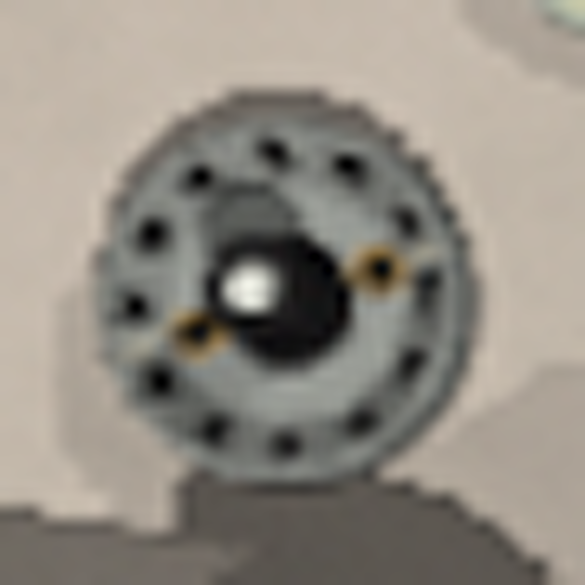

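View pics/t_wide.png

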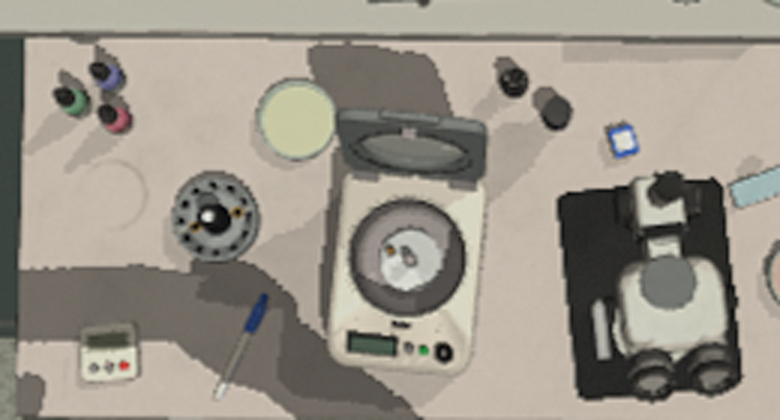

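```bash
cat > ov.py <<'E'
from h import *
def ov(im,m,name,box,k,circs,pts):
    u0,v0,u1,v1=box
    o=cv2.resize(im[v0:v1,u0:u1].clip(0,255).astype(np.uint8),None,fx=k,fy=k,interpolation=cv2.INTER_CUBIC)
    f=lambda uv:((uv-[u0,v0]+.5)*k-.5)
    for (c,r,z,col) in circs:
        t=np.linspace(0,2*np.pi,100);P=np.c_[c[0]+r*np.cos(t),c[1]+r*np.sin(t),np.full(100,z)]
        cv2.polylines(o,[np.round(f(proj(m,P))).astype(np.int32)],True,col,1)
    for p,col in pts:
        a=np.round(f(proj(m,p)))[0].astype(int);cv2.drawMarker(o,tuple(int(x) for x in a),col,cv2.MARKER_CROSS,12,1)
    cv2.imwrite(name,o)
E
python3 - <<'E'
from ov import *
m=imaging.camera_model("top");im=np.load("top.npy")
R=(0,0,255);G=(0,255,0);B=(255,0,0)
# orange centroid
hsv=cv2.cvtColor(im.astype(np.uint8),cv2.COLOR_BGR2HSV).astype(float)
def orange(box,z):
    u0,v0,u1,v1=box;s=im[v0:v1,u0:u1];w=(s[...,2]-s[...,0]-25).clip(0)
    V,U=np.mgrid[v0:v1,u0:u1];uv=(( w*U).sum()/w.sum(),(w*V).sum()/w.sum());return uv,unproj(m,uv,z)[0],w.max()
print("pin",orange((216,189,224,197),.046))
a=orange((151,182,158,189),.03);b=orange((164,176,174,185),.03)
print("holes",a,b)
mid=(a[1]+b[1])/2;d=b[1]-a[1];print("mid",mid,"sep",np.linalg.norm(d),"ang",np.degrees(np.arctan2(d[1],d[0])))
c=(.4724,.2014)
ov(im,m,"pics/o1.png",(205,175,250,220),13,[(c,.063,.1,R),(c,.008,.062,G),(c,.008,.032,B)],[((*c,.032),B),((*c,.062),G)])
ov(im,m,"pics/o2.png",(140,160,185,205),13,[(mid[:2],.05,.028,R),(mid[:2],.05,0,B),(mid[:2],.014,.064,G),(mid[:2],.014,.034,R)],[(mid,R),(a[1],G),(b[1],G)])
E
```

```text
pin ((np.float64(219.6346998535871), np.float64(193.12005856515373)), array([0.483 , 0.2246, 0.046 ]), np.float64(73.375))
holes ((np.float64(154.9100491918482), np.float64(185.30147575544623)), array([0.5095, 0.4534, 0.03  ]), np.float64(33.875)) ((np.float64(168.5548645046646), np.float64(180.07418924922257)), array([0.5283, 0.4059, 0.03  ]), np.float64(38.75))
mid [0.5189 0.4296 0.03  ] sep 0.05113175403980478 ang -68.42285877371296
```

View pics/o1.png

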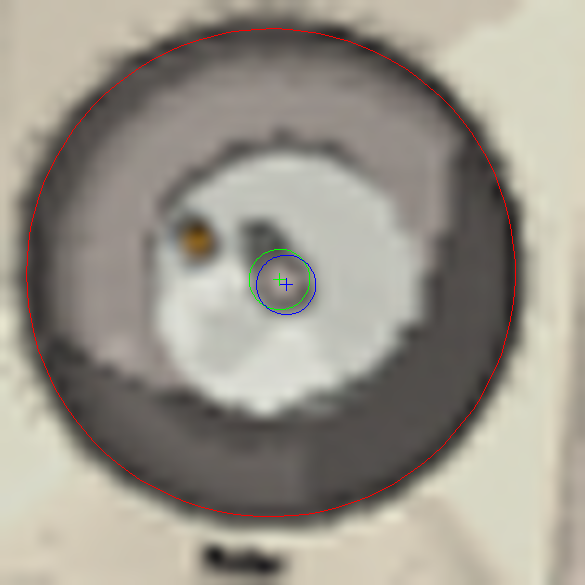

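View pics/o2.png

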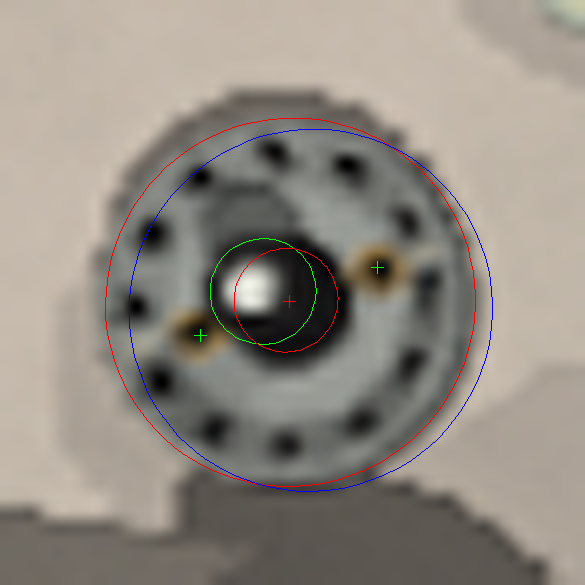

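move_arm:
  motion:
    - {"dx": 0.0385,"dy": -0.0247,"wz": -0.087,"claw": 0.087}
    - {"dx": 0.0385,"dy": -0.0247,"wz": -0.087}
    - {"dx": 0.0385,"dy": -0.0247,"wz": -0.087}
    - {"dx": 0.0385,"dy": -0.0247,"wz": -0.087}
    - {"dx": 0.0385,"dy": -0.0247,"wz": -0.087}
    - {"dx": 0.0385,"dy": -0.0247,"wz": -0.087}
    - {"dx": 0.0385,"dy": -0.0247,"wz": -0.087}
    - {"dx": 0.0385,"dy": -0.0247,"wz": -0.087}
    - {"dx": 0.0385,"dy": -0.0247,"wz": -0.087}
    - {}
  newtons: 10

```text
invalid input
```

```bash
cat >> h.py <<'E'
from scipy.spatial.transform import Rotation as Ro
def rep(target=None,yaw=None):
    s=bot.state();R=Ro.from_rotvec(s["tcp_rot"]);M=R.as_matrix()
    y=np.degrees(np.arctan2(M[1,1],M[0,1]))
    print("t%.2f"%s["clock"],"pos",s["ee_pos"],"yawY %.2f"%y,"z",M[:,2],"F",s["force"],"T",s["ft_torque"],"gap %.4f"%s["finger_gap"],"q",s["qpos"])
    if target is not None: print("delta",np.array(target)-s["ee_pos"])
    if yaw is not None: print("dyaw rad",np.radians(yaw-y))
    tilt=np.cross(M[:,2],[0,0,-1]);print("tiltfix",tilt)
    return s
E
python3 -c "
from h import *
rep((.519,.430,.061),30)"
```

```text
t0.50 pos [0.1734 0.6523 0.2475] yawY 75.11 z [-0. -0. -1.] F [0.0691 0.3689 0.3183] T [ 0.0151 -0.0132 -0.0127] gap 0.0869 q [-1.3399  0.4686 -0.0486  1.5326  0.0241  1.141  -0.0823]
delta [ 0.3456 -0.2223 -0.1865]
dyaw rad -0.7873843974578857
tiltfix [ 0. -0.  0.]
```

move_arm:
  motion:
    - {"dx": 0.0385,"dy": -0.0247,"wz": -0.087,"claw": 0.087}
    - {"dx": 0.0385,"dy": -0.0247,"wz": -0.087}
    - {"dx": 0.0385,"dy": -0.0247,"wz": -0.087}
    - {"dx": 0.0385,"dy": -0.0247,"wz": -0.087}
    - {"dx": 0.0385,"dy": -0.0247,"wz": -0.087}
    - {"dx": 0.0385,"dy": -0.0247,"wz": -0.087}
    - {"dx": 0.0385,"dy": -0.0247,"wz": -0.087}
    - {"dx": 0.0385,"dy": -0.0247,"wz": -0.087}
    - {"dx": 0.0385,"dy": -0.0247,"wz": -0.087}
    - {"dz": 0}
  newtons: 10

```text
invalid input
```

```bash
python3 -c "
from h import *
rep((.519,.430,.061),30)"
```

```text
t0.50 pos [0.1734 0.6523 0.2475] yawY 75.11 z [-0. -0. -1.] F [0.0691 0.3689 0.3183] T [ 0.0151 -0.0132 -0.0127] gap 0.0869 q [-1.3399  0.4686 -0.0486  1.5326  0.0241  1.141  -0.0823]
delta [ 0.3456 -0.2223 -0.1865]
dyaw rad -0.7873843974578857
tiltfix [ 0. -0.  0.]
```

move_arm:
  motion:
    - {"dx": 0.0385,"dy": -0.0247,"dz": 0,"wx": 0,"wy": 0,"wz": -0.087,"claw": 0.086}
  newtons: 10

```text
clock: 0.62
ee_pos: [0.2074, 0.6296, 0.2473]
tcp_rot: [-0.533, -3.093, -0.002]
force: [0.9, 0.5, -0.6]
finger_gap: 0.0863
```

move_arm:
  motion:
    - {"dx": 0.0385,"dy": -0.0247,"dz": 0,"wx": 0,"wy": 0,"wz": -0.087,"claw": 0.086}
    - {"dx": 0.0385,"dy": -0.0247,"dz": 0,"wx": 0,"wy": 0,"wz": -0.087,"claw": 0.086}
    - {"dx": 0.0385,"dy": -0.0247,"dz": 0,"wx": 0,"wy": 0,"wz": -0.087,"claw": 0.086}
    - {"dx": 0.0385,"dy": -0.0247,"dz": 0,"wx": 0,"wy": 0,"wz": -0.087,"claw": 0.086}
    - {"dx": 0.0385,"dy": -0.0247,"dz": 0,"wx": 0,"wy": 0,"wz": -0.087,"claw": 0.086}
    - {"dx": 0.0385,"dy": -0.0247,"dz": 0,"wx": 0,"wy": 0,"wz": -0.087,"claw": 0.086}
    - {"dx": 0.0385,"dy": -0.0247,"dz": 0,"wx": 0,"wy": 0,"wz": -0.087,"claw": 0.086}
    - {"dx": 0.0385,"dy": -0.0247,"dz": 0,"wx": 0,"wy": 0,"wz": -0.087,"claw": 0.086}
    - {"dx": 0,"dy": 0,"dz": 0,"wx": 0,"wy": 0,"wz": 0,"claw": 0.086}
  newtons: 10

```text
clock: 1.75
ee_pos: [0.5241, 0.4257, 0.2477]
tcp_rot: [1.574, 2.715, -0.001]
force: [-1.0, 0.1, -0.0]
finger_gap: 0.0859
```

```bash
python3 -c "
from h import *
rep((.519,.430,.061),30)"
```

```text
t1.75 pos [0.5241 0.4257 0.2477] yawY 29.79 z [ 0.0027 -0.0022 -1.    ] F [-0.958   0.14   -0.0341] T [-0.0392  0.0366 -0.0149] gap 0.0859 q [-0.8999  0.4708  0.2227  1.545  -0.1069  1.1374 -0.1359]
delta [-0.0051  0.0043 -0.1867]
dyaw rad 0.003741992927444954
tiltfix [0.0022 0.0027 0.    ]
```

move_arm:
  motion:
    - {"dx": -0.001,"dy": 0,"dz": -0.045,"wx": 0,"wy": 0,"wz": 0,"claw": 0.086}
    - {"dx": 0,"dy": 0,"dz": -0.045,"wx": 0,"wy": 0,"wz": 0,"claw": 0.086}
    - {"dx": 0,"dy": 0,"dz": -0.045,"wx": 0,"wy": 0,"wz": 0,"claw": 0.086}
    - {"dx": 0,"dy": 0,"dz": -0.035,"wx": 0,"wy": 0,"wz": 0,"claw": 0.086}
    - {"dx": 0,"dy": 0,"dz": -0.017,"wx": 0,"wy": 0,"wz": 0,"claw": 0.086}
    - {"dx": 0,"dy": 0,"dz": 0,"wx": 0,"wy": 0,"wz": 0,"claw": 0.06}
    - {"dx": 0,"dy": 0,"dz": 0,"wx": 0,"wy": 0,"wz": 0,"claw": 0.04}
  newtons: 10

```text
clock: 2.62
ee_pos: [0.5196, 0.431, 0.0623]
tcp_rot: [1.564, 2.724, 0.005]
force: [-0.5, 0.9, 0.3]
finger_gap: 0.0731
```

```bash
python3 -c "
from h import *
rep((.519,.430,.060),30)"
```

```text
t2.62 pos [0.5196 0.431  0.0623] yawY 30.27 z [ 0.0021  0.0021 -1.    ] F [-0.5033  0.9026  0.2537] T [-0.0146 -0.0115  0.0085] gap 0.0731 q [-0.8774  0.6607  0.1784  1.6935 -0.1529  0.798  -0.1009]
delta [-0.0006 -0.001  -0.0023]
dyaw rad -0.004688528414281672
tiltfix [-0.0021  0.0021  0.    ]
```

move_arm:
  motion:
    - {"dx": 0,"dy": 0,"dz": -0.001,"wx": 0,"wy": 0,"wz": 0,"claw": 0.036}
    - {"dx": 0,"dy": 0,"dz": 0,"wx": 0,"wy": 0,"wz": 0,"claw": 0.03}
    - {"dx": 0,"dy": 0,"dz": 0,"wx": 0,"wy": 0,"wz": 0,"claw": 0.02}
    - {"dx": 0,"dy": 0,"dz": 0,"wx": 0,"wy": 0,"wz": 0,"claw": 0.02}
    - {"dx": 0,"dy": 0,"dz": 0,"wx": 0,"wy": 0,"wz": 0,"claw": 0.02}
    - {"dx": 0,"dy": 0,"dz": 0,"wx": 0,"wy": 0,"wz": 0,"claw": 0.02}
  newtons: 6

```text
clock: 3.38
ee_pos: [0.5193, 0.4303, 0.0598]
tcp_rot: [1.565, 2.724, 0.002]
force: [1.3, 0.6, 0.8]
finger_gap: 0.0276
```

```bash
python3 -c "
from h import *
rep((.519,.430,.060),30)"
```

```text
t3.38 pos [0.5193 0.4303 0.0598] yawY 30.25 z [ 0.001   0.0007 -1.    ] F [1.282  0.6462 0.836 ] T [ 0.1074 -0.2652 -0.0088] gap 0.0276 q [-0.877   0.6636  0.1781  1.6951 -0.1532  0.7953 -0.1005]
delta [-0.0003 -0.0003  0.0002]
dyaw rad -0.0044265293104550196
tiltfix [-0.0007  0.001   0.    ]
```

move_arm:
  motion:
    - {"dx": 0,"dy": 0,"dz": 0,"wx": 0,"wy": 0,"wz": 0,"claw": 0.06}
    - {"dx": 0,"dy": 0,"dz": 0,"wx": 0,"wy": 0,"wz": 0,"claw": 0.06}
    - {"dx": 0,"dy": 0,"dz": 0,"wx": 0,"wy": 0,"wz": 0.18,"claw": 0.06}
    - {"dx": 0,"dy": 0,"dz": 0,"wx": 0,"wy": 0,"wz": 0.18,"claw": 0.06}
    - {"dx": 0,"dy": 0,"dz": 0,"wx": 0,"wy": 0,"wz": 0.18,"claw": 0.06}
    - {"dx": 0,"dy": 0,"dz": 0,"wx": 0,"wy": 0,"wz": 0.18,"claw": 0.06}
    - {"dx": 0,"dy": 0,"dz": 0,"wx": 0,"wy": 0,"wz": 0.18,"claw": 0.06}
    - {"dx": 0,"dy": 0,"dz": 0,"wx": 0,"wy": 0,"wz": 0.18,"claw": 0.06}
    - {"dx": 0,"dy": 0,"dz": 0,"wx": 0,"wy": 0,"wz": 0.18,"claw": 0.06}
    - {"dx": 0,"dy": 0,"dz": 0,"wx": 0,"wy": 0,"wz": 0.18,"claw": 0.06}

```text
clock: 4.62
ee_pos: [0.5187, 0.4297, 0.0594]
tcp_rot: [0.629, -3.077, 0.001]
force: [0.3, -0.7, -0.1]
finger_gap: 0.0603
```

move_arm:
  motion:
    - {"dx": 0,"dy": 0,"dz": 0,"wx": 0,"wy": 0,"wz": 0,"claw": 0.06}
    - {"dx": 0,"dy": 0,"dz": 0,"wx": 0,"wy": 0,"wz": 0,"claw": 0.06}

```text
clock: 4.88
ee_pos: [0.5188, 0.4298, 0.0594]
tcp_rot: [0.616, -3.08, 0.0]
force: [-0.9, 0.9, -0.2]
finger_gap: 0.0603
```

```bash
python3 -c "
from h import *
rep((.5193,.4303,.060),113)"
```

```text
t4.88 pos [0.5188 0.4298 0.0594] yawY 112.60 z [-0.0004 -0.0004 -1.    ] F [-0.8624  0.946  -0.1817] T [ 0.0543 -0.0087 -0.0539] gap 0.0603 q [-0.6208  0.6685 -0.1946  1.6784  0.1661  0.8114  1.0761]
delta [0.0005 0.0005 0.0006]
dyaw rad 0.0069162645443816406
tiltfix [ 0.0004 -0.0004  0.    ]
```

move_arm:
  motion:
    - {"dx": 0,"dy": 0,"dz": 0,"wx": 0,"wy": 0,"wz": 0,"claw": 0.02}
    - {"dx": 0,"dy": 0,"dz": 0,"wx": 0,"wy": 0,"wz": 0,"claw": 0.02}
    - {"dx": 0,"dy": 0,"dz": 0,"wx": 0,"wy": 0,"wz": 0,"claw": 0.02}
    - {"dx": 0,"dy": 0,"dz": 0,"wx": 0,"wy": 0,"wz": 0,"claw": 0.02}
    - {"dx": 0,"dy": 0,"dz": 0,"wx": 0,"wy": 0,"wz": 0,"claw": 0.02}
    - {"dx": 0,"dy": 0,"dz": 0,"wx": 0,"wy": 0,"wz": 0,"claw": 0.02}
  newtons: 6

```text
clock: 5.62
ee_pos: [0.5189, 0.43, 0.0596]
tcp_rot: [0.62, -3.08, 0.0]
force: [-0.9, -0.5, 0.2]
finger_gap: 0.0279
```

```bash
python3 -c "
from h import *
for i in range(3): rep((.5193,.4303,.060),113)"
```

```text
t5.62 pos [0.5189 0.43   0.0596] yawY 112.75 z [-0.0001 -0.0001 -1.    ] F [-0.9074 -0.5036  0.1936] T [-0.0022  0.0208 -0.025 ] gap 0.0279 q [-0.6203  0.6685 -0.1954  1.6781  0.1667  0.8114  1.0782]
delta [0.0004 0.0003 0.0004]
dyaw rad 0.0043265756885338255
tiltfix [ 0.0001 -0.0001  0.    ]
t5.62 pos [0.5189 0.43   0.0596] yawY 112.75 z [-0.0001 -0.0001 -1.    ] F [-0.9074 -0.5036  0.1936] T [-0.0022  0.0208 -0.025 ] gap 0.0279 q [-0.6203  0.6685 -0.1954  1.6781  0.1667  0.8114  1.0782]
delta [0.0004 0.0003 0.0004]
dyaw rad 0.0043265756885338255
tiltfix [ 0.0001 -0.0001  0.    ]
t5.62 pos [0.5189 0.43   0.0596] yawY 112.75 z [-0.0001 -0.0001 -1.    ] F [-0.9074 -0.5036  0.1936] T [-0.0022  0.0208 -0.025 ] gap 0.0279 q [-0.6203  0.6685 -0.1954  1.6781  0.1667  0.8114  1.0782]
delta [0.0004 0.0003 0.0004]
dyaw rad 0.0043265756885338255
tiltfix [ 0.0001 -0.0001  0.    ]
```

move_arm:
  motion:
    - {"dx": 0,"dy": 0,"dz": 0,"wx": 0,"wy": 0,"wz": 0,"claw": 0.06}
    - {"dx": 0,"dy": 0,"dz": 0,"wx": 0,"wy": 0,"wz": 0,"claw": 0.06}
    - {"dx": 0,"dy": 0,"dz": 0.03,"wx": 0,"wy": 0,"wz": 0,"claw": 0.06}
    - {"dx": 0,"dy": 0,"dz": 0.05,"wx": 0,"wy": 0,"wz": 0,"claw": 0.06}
    - {"dx": -0.05,"dy": 0.03,"dz": 0.02,"wx": 0,"wy": 0,"wz": 0,"claw": 0.06}
    - {"dx": -0.05,"dy": 0.03,"dz": 0,"wx": 0,"wy": 0,"wz": 0,"claw": 0.06}
    - {"dx": -0.05,"dy": 0.03,"dz": 0,"wx": 0,"wy": 0,"wz": 0,"claw": 0.06}
    - {"dx": -0.05,"dy": 0.03,"dz": 0,"wx": 0,"wy": 0,"wz": 0,"claw": 0.06}
    - {"dx": 0,"dy": 0,"dz": 0,"wx": 0,"wy": 0,"wz": 0,"claw": 0.06}

```text
clock: 6.75
ee_pos: [0.3118, 0.5538, 0.16]
tcp_rot: [0.636, -3.074, -0.005]
force: [0.9, -0.6, 0.1]
finger_gap: 0.06
```

```bash
cat > look.py <<'E'
from ov import *
import sys
tag=sys.argv[1]; m=imaging.camera_model("top")
im=np.mean([imaging.get_image("top").astype(float) for _ in range(6)],0); np.save(f"top_{tag}.npy",im)
cv2.imwrite(f"pics/w_{tag}.png",cv2.resize(im[110:250,90:350].astype(np.uint8),None,fx=3,fy=3,interpolation=cv2.INTER_CUBIC))
cv2.imwrite(f"pics/r_{tag}.png",cv2.resize(im[160:205,140:185].astype(np.uint8),None,fx=13,fy=13,interpolation=cv2.INTER_CUBIC))
cv2.imwrite(f"pics/b_{tag}.png",cv2.resize(im[175:220,205:250].astype(np.uint8),None,fx=13,fy=13,interpolation=cv2.INTER_CUBIC))
E
python3 look.py 1; python3 -c "
from h import *
rep((.519,.43,.06),113)"
```

```text
t7.05 pos [0.3208 0.549  0.1594] yawY 112.58 z [ 0.0006 -0.0005 -1.    ] F [ 1.0338 -0.403  -0.056 ] T [ 0.0557  0.055  -0.0393] gap 0.0596 q [-0.9268  0.5026 -0.2515  1.7097  0.149   0.9482  0.7294]
delta [ 0.1982 -0.119  -0.0994]
dyaw rad 0.007311489285973364
tiltfix [0.0005 0.0006 0.    ]
```

View pics/w_1.png

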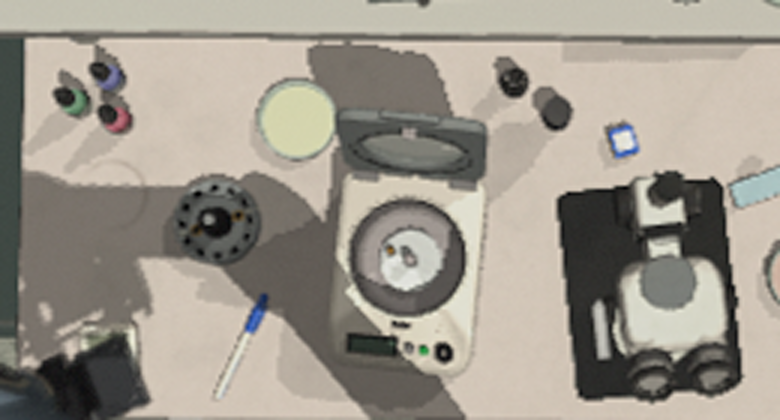

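View pics/r_1.png

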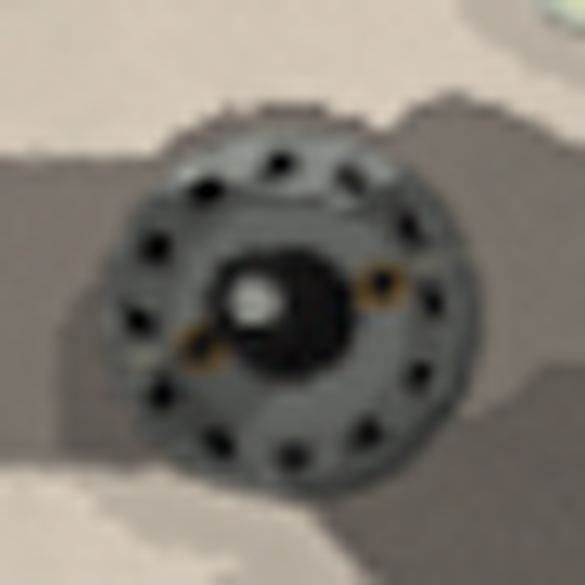

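View pics/b_1.png

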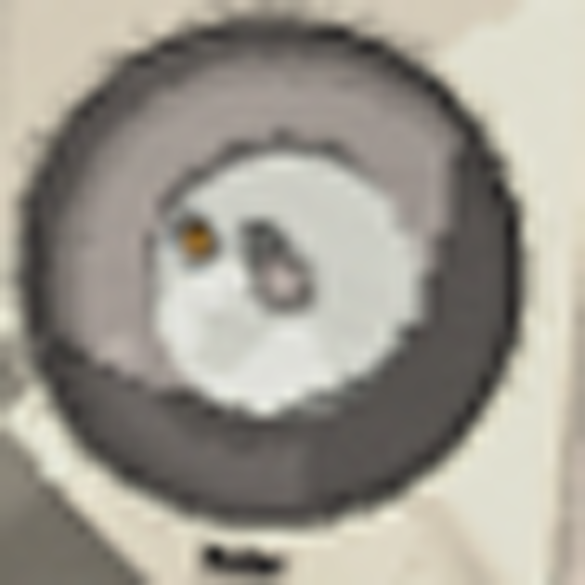

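```bash
python3 - <<'E'
from ov import *
m=imaging.camera_model("top")
def blob(im,uv,z,mode):
    u,v=uv;u0,v0=int(round(u))-3,int(round(v))-3;s=im[v0:v0+7,u0:u0+7]
    V,U=np.mgrid[v0:v0+7,u0:u0+7]
    w=(s[...,2]-s[...,0]-12).clip(0) if mode=='o' else (np.median(s.mean(2))-12-s.mean(2)).clip(0)
    w=w*(np.hypot(U-u,V-v)<(2.8 if mode=='o' else 2.3))
    c=np.array([(w*U).sum(),(w*V).sum()])/w.sum();return c
im0=np.load("top.npy");im1=np.load("top_1.npy")
q=lambda p:((p[0]+.5)/13-.5+140,(p[1]+.5)/13-.5+160)
S={0:dict(o=[(197,333),(380,268)],d=[(272,152),(348,165),(405,221),(414,362),(361,421),(287,443),(213,429),(159,379),(135,306),(152,233),(199,178)]),
1:dict(o=[(202,345),(382,284)],d=[(281,163),(353,180),(409,229),(433,302),(419,375),(367,434),(292,457),(218,443),(162,395),(140,319),(155,247),(206,190)])}
for k,im in((0,im0),(1,im1)):
    o=[];
    for p in S[k]['o']:
        c=np.array(q(p))
        for _ in range(3): c=blob(im,c,.03,'o')
        o.append(c)
    for z in(.028,.034):
        a,b=unproj(m,np.array(o),z);d=b-a
        print(k,z,"brass mid",(a+b)[:2]/2,"sep",np.hypot(*d[:2]),"ang",np.degrees(np.arctan2(d[1],d[0])))
    D=[]
    for p in S[k]['d']:
        c=np.array(q(p))
        for _ in range(2): c=blob(im,c,.03,'d')
        D.append(c)
    for z in(.024,.028):
        P=unproj(m,np.array(D),z)[:,:2]
        s=least_squares(lambda x:np.hypot(P[:,0]-x[0],P[:,1]-x[1])-x[2],[.519,.43,.04]);print("  dark",z,s.x,"res",np.abs(s.fun).max())
        # pattern angles
        a=np.degrees(np.arctan2(P[:,1]-s.x[1],P[:,0]-s.x[0]))%30;print(a)
    print(k,"rim",circ(im,m,(.519,.43),.05,.028,-1 if 0 else 1,span=.008,fitr=1))
print(unproj(m,[(219.6347,193.12)],.046))
E
```

```text
0 0.028 brass mid [0.5186 0.4302] sep 0.051356830345064795 ang -68.85748519187098
0 0.034 brass mid [0.5182 0.4289] sep 0.05116167889119293 ang -68.85748519187104
  dark 0.024 [0.5197 0.4327 0.0396] res 0.0008693326765763648
[3.802  3.2702 2.8124 3.1266 3.5731 2.715  3.2115 4.9556 3.7291 4.2957
 4.3893]
  dark 0.028 [0.5194 0.4319 0.0395] res 0.0008671359146084773
[3.802  3.2702 2.8124 3.1266 3.5731 2.715  3.2115 4.9556 3.7291 4.2957
 4.3893]
0 rim (array([0.5173, 0.4267, 0.0489]), np.float64(0.0011682689294352892), 146)
1 0.028 brass mid [0.5141 0.4294] sep 0.05121715298468275 ang -70.40834539254405
1 0.034 brass mid [0.5137 0.4282] sep 0.05102253229253753 ang -70.4083453925441
  dark 0.024 [0.5161 0.4314 0.0397] res 0.0005267791452058593
[4.1994 2.3997 6.1887 5.2726 5.1095 4.4966 3.8807 2.8882 4.1122 3.5852
 4.4092 4.8926]
  dark 0.028 [0.5158 0.4306 0.0396] res 0.0005254480465317901
[4.1994 2.3997 6.1887 5.2726 5.1095 4.4966 3.8807 2.8882 4.1122 3.5852
 4.4092 4.8926]
1 rim (array([0.5142, 0.4271, 0.0497]), np.float64(0.0009869267342287671), 154)
[[0.483  0.2246 0.046 ]]
```

move_arm:
  motion:
    - {"dx": 0.0222,"dy": -0.0496,"dz": 0,"wx": 0,"wy": 0,"wz": 0.042,"claw": 0.04}
    - {"dx": 0.0222,"dy": -0.0496,"dz": 0,"wx": 0,"wy": 0,"wz": 0,"claw": 0.04}
    - {"dx": 0.0222,"dy": -0.0496,"dz": 0,"wx": 0,"wy": 0,"wz": 0,"claw": 0.04}
    - {"dx": 0.0222,"dy": -0.0496,"dz": 0,"wx": 0,"wy": 0,"wz": 0,"claw": 0.04}
    - {"dx": 0.0222,"dy": -0.0496,"dz": 0,"wx": 0,"wy": 0,"wz": 0,"claw": 0.04}
    - {"dx": 0.0222,"dy": -0.0496,"dz": 0,"wx": 0,"wy": 0,"wz": 0,"claw": 0.04}
    - {"dx": 0.0222,"dy": -0.0496,"dz": 0,"wx": 0,"wy": 0,"wz": 0,"claw": 0.04}
    - {"dx": 0,"dy": 0,"dz": 0,"wx": 0,"wy": 0,"wz": 0,"claw": 0.04}
    - {"dx": 0,"dy": 0,"dz": 0,"wx": 0,"wy": 0,"wz": 0,"claw": 0.04}
  newtons: 5

```text
clock: 8.18
ee_pos: [0.4745, 0.2026, 0.1597]
tcp_rot: [-0.682, 3.067, 0.001]
force: [-0.1, 0.6, -0.5]
finger_gap: 0.04
```

```bash
python3 - <<'E'
from h import *
rep((.476,.2015,.076),115)
s=imaging.get_image("scene");cv2.imwrite("pics/s2.png",cv2.resize(s[100:260,120:320],None,fx=4,fy=3.7,interpolation=cv2.INTER_CUBIC)[:592])
E
```

```text
t8.18 pos [0.4745 0.2026 0.1597] yawY 115.07 z [ 0.      0.0007 -1.    ] F [-0.0989  0.6196 -0.5337] T [0.0544 0.0745 0.0353] gap 0.0400 q [-0.3285  0.3212 -0.19    1.9921  0.0797  0.8349  1.4459]
delta [ 0.0015 -0.0011 -0.0837]
dyaw rad -0.0012795082172661698
tiltfix [-0.0007  0.      0.    ]
```

View pics/s2.png

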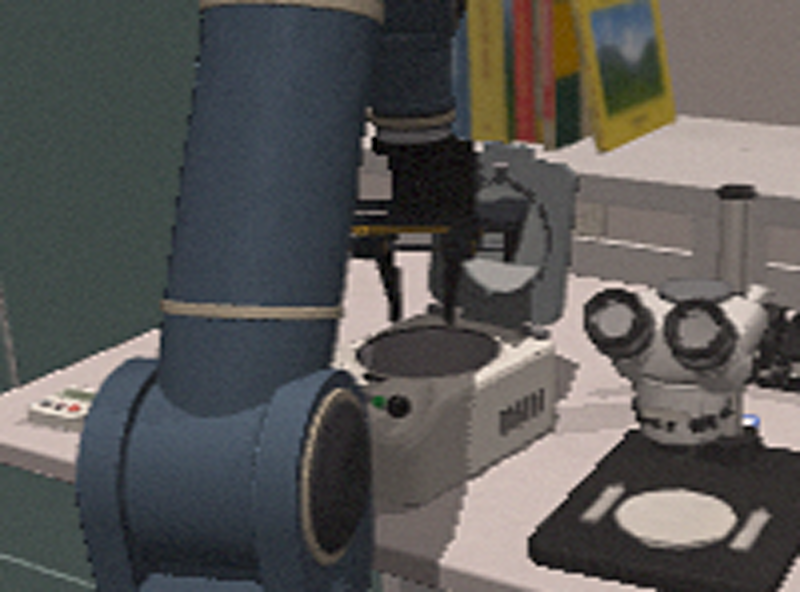

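move_arm:
  motion:
    - {"dx": 0.0015,"dy": -0.001,"dz": -0.025,"wx": 0,"wy": 0,"wz": 0,"claw": 0.04}
    - {"dx": 0,"dy": 0,"dz": -0.03,"wx": 0,"wy": 0,"wz": 0,"claw": 0.04}
    - {"dx": 0,"dy": 0,"dz": -0.02,"wx": 0,"wy": 0,"wz": 0,"claw": 0.04}
    - {"dx": 0,"dy": 0,"dz": -0.009,"wx": 0,"wy": 0,"wz": 0,"claw": 0.04}
    - {"dx": 0,"dy": 0,"dz": 0,"wx": 0,"wy": 0,"wz": 0,"claw": 0.04}
    - {"dx": 0,"dy": 0,"dz": 0,"wx": 0,"wy": 0,"wz": 0,"claw": 0.01}
    - {"dx": 0,"dy": 0,"dz": 0,"wx": 0,"wy": 0,"wz": 0,"claw": 0.01}
    - {"dx": 0,"dy": 0,"dz": 0,"wx": 0,"wy": 0,"wz": 0,"claw": 0.01}
    - {"dx": 0,"dy": 0,"dz": 0,"wx": 0,"wy": 0,"wz": 0,"claw": 0.01}
  newtons: 5

```text
clock: 9.35
ee_pos: [0.4767, 0.2007, 0.0761]
tcp_rot: [-0.683, 3.065, -0.002]
force: [2.6, -4.0, 2.3]
finger_gap: 0.0154
```

```bash
python3 - <<'E'
from h import *
rep((.476,.2015,.076),115)
E
```

```text
t9.35 pos [0.4767 0.2007 0.0761] yawY 115.11 z [ 0.0014 -0.001  -1.    ] F [ 2.5669 -3.9839  2.3097] T [-0.7688 -0.2917  0.029 ] gap 0.0154 q [-0.3461  0.4457 -0.1686  2.0521  0.122   0.6522  1.4134]
delta [-0.0007  0.0008 -0.0001]
dyaw rad -0.0018787725554905727
tiltfix [0.001  0.0014 0.    ]
```

move_arm:
  motion:
    - {"dx": 0,"dy": 0,"dz": 0,"wx": 0,"wy": 0,"wz": 0,"claw": 0.042}
    - {"dx": 0,"dy": 0,"dz": 0,"wx": 0,"wy": 0,"wz": 0,"claw": 0.042}
    - {"dx": 0,"dy": 0,"dz": 0,"wx": 0,"wy": 0,"wz": -0.1745,"claw": 0.042}
    - {"dx": 0,"dy": 0,"dz": 0,"wx": 0,"wy": 0,"wz": -0.1745,"claw": 0.042}
    - {"dx": 0,"dy": 0,"dz": 0,"wx": 0,"wy": 0,"wz": -0.1745,"claw": 0.042}
    - {"dx": 0,"dy": 0,"dz": 0,"wx": 0,"wy": 0,"wz": -0.1745,"claw": 0.042}
    - {"dx": 0,"dy": 0,"dz": 0,"wx": 0,"wy": 0,"wz": -0.1745,"claw": 0.042}
    - {"dx": 0,"dy": 0,"dz": 0,"wx": 0,"wy": 0,"wz": -0.1745,"claw": 0.042}
    - {"dx": 0,"dy": 0,"dz": 0,"wx": 0,"wy": 0,"wz": 0,"claw": 0.042}

```text
clock: 10.48
ee_pos: [0.4753, 0.2025, 0.0754]
tcp_rot: [-0.936, -2.999, 0.0]
force: [0.6, 0.3, -0.3]
finger_gap: 0.0415
```

```bash
python3 - <<'E'
from h import *
rep((.476,.2015,.076),55)
E
```

```text
t10.47 pos [0.4753 0.2025 0.0754] yawY 55.34 z [-0.0004 -0.     -1.    ] F [ 0.5929  0.2995 -0.2777] T [-0.0443 -0.0015  0.0409] gap 0.0415 q [-0.5639  0.44    0.0998  2.0655 -0.0715  0.6396  0.5497]
delta [ 0.0007 -0.001   0.0006]
dyaw rad -0.006011016790069348
tiltfix [ 0.     -0.0004  0.    ]
```

move_arm:
  motion:
    - {"dx": 0,"dy": 0,"dz": 0,"wx": 0,"wy": 0,"wz": 0,"claw": 0.01}
    - {"dx": 0,"dy": 0,"dz": 0,"wx": 0,"wy": 0,"wz": 0,"claw": 0.01}
    - {"dx": 0,"dy": 0,"dz": 0,"wx": 0,"wy": 0,"wz": 0,"claw": 0.01}
    - {"dx": 0,"dy": 0,"dz": 0,"wx": 0,"wy": 0,"wz": 0,"claw": 0.01}
    - {"dx": 0,"dy": 0,"dz": 0,"wx": 0,"wy": 0,"wz": 0,"claw": 0.01}

```text
clock: 11.1
ee_pos: [0.4749, 0.2007, 0.0754]
tcp_rot: [-0.94, -2.996, 0.003]
force: [-3.7, -4.2, 2.6]
finger_gap: 0.0153
```

```bash
python3 - <<'E'
from h import *
rep((.476,.2015,.076),55)
E
```

```text
t11.10 pos [0.4749 0.2007 0.0754] yawY 55.15 z [-0.0021 -0.0016 -1.    ] F [-3.7139 -4.17    2.5503] T [-0.9507  0.6703 -0.0576] gap 0.0153 q [-0.5622  0.4395  0.1006  2.0665 -0.0707  0.6414  0.5483]
delta [0.0011 0.0008 0.0006]
dyaw rad -0.0026160875457612955
tiltfix [ 0.0016 -0.0021  0.    ]
```

move_arm:
  motion:
    - {"dx": 0,"dy": 0,"dz": 0,"wx": 0,"wy": 0,"wz": 0,"claw": 0.045}
    - {"dx": 0,"dy": 0,"dz": 0,"wx": 0,"wy": 0,"wz": 0,"claw": 0.045}
    - {"dx": 0,"dy": 0,"dz": 0.04,"wx": 0,"wy": 0,"wz": 0,"claw": 0.045}
    - {"dx": 0,"dy": 0,"dz": 0.045,"wx": 0,"wy": 0,"wz": 0,"claw": 0.045}
    - {"dx": 0.009,"dy": 0.04,"dz": 0,"wx": 0,"wy": 0,"wz": 0.167,"claw": 0.06}
    - {"dx": 0.008,"dy": 0.045,"dz": 0,"wx": 0,"wy": 0,"wz": 0.167,"claw": 0.06}
    - {"dx": 0.009,"dy": 0.05,"dz": 0,"wx": 0,"wy": 0,"wz": 0.167,"claw": 0.06}
    - {"dx": 0.009,"dy": 0.05,"dz": 0,"wx": 0,"wy": 0,"wz": 0.167,"claw": 0.06}
    - {"dx": 0.009,"dy": 0.043,"dz": 0,"wx": 0,"wy": 0,"wz": 0.167,"claw": 0.06}
    - {"dx": 0,"dy": 0,"dz": 0,"wx": 0,"wy": 0,"wz": 0.167,"claw": 0.06}

```text
clock: 12.35
ee_pos: [0.5187, 0.4356, 0.1604]
tcp_rot: [-0.632, 3.076, 0.007]
force: [-0.4, -1.0, 0.5]
finger_gap: 0.0602
```

move_arm:
  motion:
    - {"dx": 0,"dy": 0,"dz": 0,"wx": 0,"wy": 0,"wz": 0,"claw": 0.06}
    - {"dx": 0,"dy": 0,"dz": 0,"wx": 0,"wy": 0,"wz": 0,"claw": 0.06}

```text
clock: 12.6
ee_pos: [0.5201, 0.4294, 0.1606]
tcp_rot: [-0.61, 3.082, 0.0]
force: [1.1, -0.7, 0.5]
finger_gap: 0.0602
```

```bash
python3 - <<'E'
from h import *
rep((.5193,.4302,.06),112.7)
E
```

```text
t12.60 pos [0.5201 0.4294 0.1606] yawY 112.40 z [ 0.0002  0.0001 -1.    ] F [ 1.0864 -0.6562  0.4623] T [0.0366 0.0738 0.0373] gap 0.0602 q [-0.6587  0.5488 -0.136   1.6162  0.0853  0.9821  1.1394]
delta [-0.0008  0.0008 -0.1006]
dyaw rad 0.005194361758546188
tiltfix [-0.0001  0.0002  0.    ]
```

Descend, align, and grip firmly.

move_arm:
  motion:
    - {"dx": -0.0008,"dy": 0.0008,"dz": -0.035,"wx": 0,"wy": 0,"wz": 0.005,"claw": 0.06}
    - {"dx": 0,"dy": 0,"dz": -0.04,"wx": 0,"wy": 0,"wz": 0,"claw": 0.06}
    - {"dx": 0,"dy": 0,"dz": -0.0255,"wx": 0,"wy": 0,"wz": 0,"claw": 0.06}
    - {"dx": 0,"dy": 0,"dz": 0,"wx": 0,"wy": 0,"wz": 0,"claw": 0.06}
    - {"dx": 0,"dy": 0,"dz": 0,"wx": 0,"wy": 0,"wz": 0,"claw": 0.06}

```text
clock: 13.22
ee_pos: [0.5197, 0.4311, 0.0615]
tcp_rot: [-0.621, 3.078, 0.002]
force: [-1.0, 0.8, 0.9]
finger_gap: 0.0603
```

```bash
python3 - <<'E'
from h import *
rep((.5193,.4302,.06),112.7)
E
```

```text
t13.22 pos [0.5197 0.4311 0.0615] yawY 112.81 z [ 0.0017  0.0015 -1.    ] F [-0.9876  0.7926  0.8652] T [ 0.0291 -0.0144 -0.0213] gap 0.0603 q [-0.6675  0.6617 -0.1272  1.6787  0.1084  0.8058  1.1259]
delta [-0.0004 -0.0009 -0.0015]
dyaw rad -0.0019256460768611815
tiltfix [-0.0015  0.0017  0.    ]
```

move_arm:
  motion:
    - {"dx": 0,"dy": 0,"dz": 0,"wx": 0,"wy": 0,"wz": 0,"claw": 0.06}
    - {"dx": 0,"dy": 0,"dz": 0,"wx": 0,"wy": 0,"wz": 0,"claw": 0.06}

```text
clock: 13.48
ee_pos: [0.5195, 0.4311, 0.0613]
tcp_rot: [-0.622, 3.078, 0.002]
force: [0.9, -0.1, -0.3]
finger_gap: 0.0602
```

```bash
python3 - <<'E'
from h import *
rep((.5193,.4302,.06),112.7)
E
```

```text
t13.47 pos [0.5195 0.4311 0.0613] yawY 112.86 z [ 0.0014  0.0014 -1.    ] F [ 0.8937 -0.0843 -0.2934] T [0.0369 0.0098 0.0445] gap 0.0602 q [-0.6674  0.6617 -0.1275  1.6792  0.1086  0.8057  1.1263]
delta [-0.0002 -0.0009 -0.0013]
dyaw rad -0.0027366451229834227
tiltfix [-0.0014  0.0014  0.    ]
```

move_arm:
  motion:
    - {"dx": -0.0002,"dy": -0.0008,"dz": -0.001,"wx": -0.0014,"wy": 0.0014,"wz": 0,"claw": 0.06}
    - {"dx": 0,"dy": 0,"dz": 0,"wx": 0,"wy": 0,"wz": 0,"claw": 0.02}
    - {"dx": 0,"dy": 0,"dz": 0,"wx": 0,"wy": 0,"wz": 0,"claw": 0.02}
    - {"dx": 0,"dy": 0,"dz": 0,"wx": 0,"wy": 0,"wz": 0,"claw": 0.02}
    - {"dx": 0,"dy": 0,"dz": 0,"wx": 0,"wy": 0,"wz": 0,"claw": 0.02}
    - {"dx": 0,"dy": 0,"dz": 0,"wx": 0,"wy": 0,"wz": 0,"claw": 0.02}
  newtons: 30

```text
clock: 14.22
ee_pos: [0.5187, 0.4299, 0.059]
tcp_rot: [0.623, -3.077, 0.002]
force: [-1.0, -0.5, -0.1]
finger_gap: 0.027
```

```bash
python3 - <<'E'
from h import *
rep((.5193,.4302,.06),112.7)
E
```

```text
t14.22 pos [0.5187 0.4299 0.059 ] yawY 112.87 z [-0.0015 -0.0013 -1.    ] F [-1.021  -0.5332 -0.0858] T [ 0.0399  0.0517 -0.0097] gap 0.0270 q [-0.6669  0.6644 -0.1275  1.6806  0.1087  0.8056  1.1269]
delta [0.0006 0.0003 0.001 ]
dyaw rad -0.0029914127606527974
tiltfix [ 0.0013 -0.0015  0.    ]
```

move_arm:
  motion:
    - {"dx": 0,"dy": 0,"dz": 0.03,"wx": 0,"wy": 0,"wz": 0,"claw": 0.02}
    - {"dx": 0,"dy": 0,"dz": 0.05,"wx": 0,"wy": 0,"wz": 0,"claw": 0.02}
    - {"dx": 0,"dy": 0,"dz": 0.051,"wx": 0,"wy": 0,"wz": 0,"claw": 0.02}
    - {"dx": -0.022,"dy": -0.03,"dz": 0,"wx": 0,"wy": 0,"wz": -0.128,"claw": 0.02}
    - {"dx": -0.0217,"dy": -0.04,"dz": 0,"wx": 0,"wy": 0,"wz": -0.128,"claw": 0.02}
    - {"dx": 0,"dy": -0.045,"dz": 0,"wx": 0,"wy": 0,"wz": -0.128,"claw": 0.02}
    - {"dx": 0,"dy": -0.045,"dz": 0,"wx": 0,"wy": 0,"wz": -0.128,"claw": 0.02}
    - {"dx": 0,"dy": -0.04,"dz": 0,"wx": 0,"wy": 0,"wz": -0.128,"claw": 0.02}
    - {"dx": 0,"dy": -0.0295,"dz": 0,"wx": 0,"wy": 0,"wz": -0.128,"claw": 0.02}

```text
clock: 15.35
ee_pos: [0.4745, 0.198, 0.1897]
tcp_rot: [-0.585, -3.084, 0.002]
force: [0.7, 0.2, -2.4]
finger_gap: 0.0273
```

move_arm:
  motion:
    - {"dx": 0,"dy": 0,"dz": 0,"wx": 0,"wy": 0,"wz": 0,"claw": 0.02}
    - {"dx": 0,"dy": 0,"dz": 0,"wx": 0,"wy": 0,"wz": 0,"claw": 0.02}
    - {"dx": 0,"dy": 0,"dz": 0,"wx": 0,"wy": 0,"wz": 0,"claw": 0.02}

```text
clock: 15.72
ee_pos: [0.4748, 0.2017, 0.1899]
tcp_rot: [-0.572, -3.087, -0.0]
force: [-0.1, 0.3, -2.4]
finger_gap: 0.0274
```

```bash
python3 - <<'E'
from h import *
rep((.4750,.2004,.091),68.9)
s=imaging.get_image("scene");cv2.imwrite("pics/s3.png",cv2.resize(s[100:260,120:320],None,fx=4,fy=3.7,interpolation=cv2.INTER_CUBIC)[:592])
E
```

```text
t15.72 pos [0.4748 0.2017 0.1899] yawY 69.01 z [-0.0022  0.0005 -1.    ] F [-0.1452  0.2801 -2.4476] T [ 0.0113 -0.0038  0.0202] gap 0.0274 q [-0.5254  0.2732  0.0512  1.9734 -0.0195  0.8972  0.7407]
delta [ 0.0002 -0.0013 -0.0989]
dyaw rad -0.0019430595597165273
tiltfix [-0.0005 -0.0022 -0.    ]
```

View pics/s3.png

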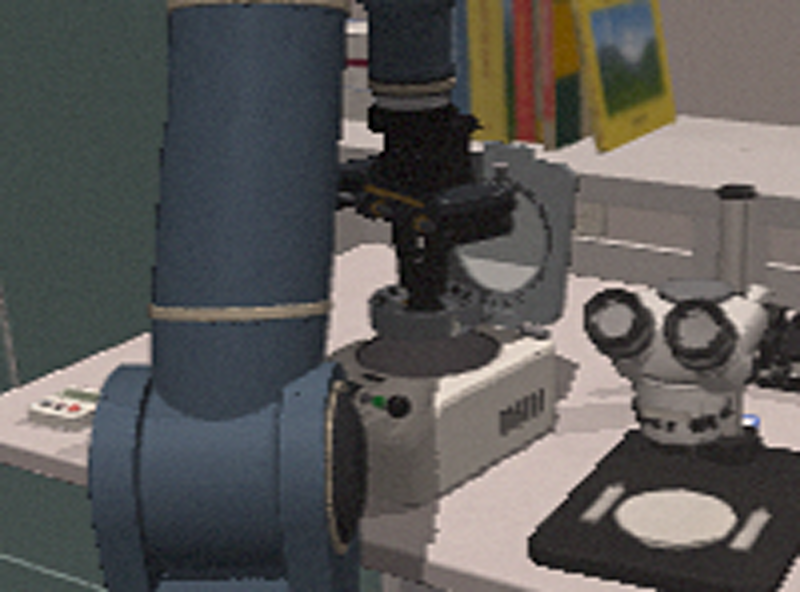

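move_arm:
  motion:
    - {"dx": 0.0002,"dy": -0.0013,"dz": -0.02,"wx": 0,"wy": 0,"wz": 0,"claw": 0.02}
    - {"dx": 0,"dy": 0,"dz": -0.025,"wx": 0,"wy": 0,"wz": 0,"claw": 0.02}
    - {"dx": 0,"dy": 0,"dz": -0.013,"wx": 0,"wy": 0,"wz": 0,"claw": 0.02}
    - {"dx": 0,"dy": 0,"dz": -0.005,"wx": 0,"wy": 0,"wz": 0,"claw": 0.02}
    - {"dx": 0,"dy": 0,"dz": 0,"wx": 0,"wy": 0,"wz": 0,"claw": 0.02}
    - {"dx": 0,"dy": 0,"dz": 0,"wx": 0,"wy": 0,"wz": 0,"claw": 0.02}

```text
clock: 16.52
ee_pos: [0.4758, 0.1994, 0.1278]
tcp_rot: [-0.576, -3.088, -0.001]
force: [0.2, -0.1, -3.0]
finger_gap: 0.0273
```

```bash
python3 - <<'E'
from h import *
rep((.4750,.2004,.091),68.9)
E
```

```text
t16.52 pos [0.4758 0.1994 0.1278] yawY 68.87 z [-0.0006  0.0007 -1.    ] F [ 0.2232 -0.0849 -2.961 ] T [ 0.0032  0.0394 -0.0273] gap 0.0273 q [-0.5175  0.3565  0.0485  2.0299 -0.026   0.7559  0.7489]
delta [-0.0008  0.001  -0.0368]
dyaw rad 0.00045168336559036986
tiltfix [-0.0007 -0.0006 -0.    ]
```

move_arm:
  motion:
    - {"dx": -0.0008,"dy": 0.001,"dz": -0.003,"wx": 0,"wy": 0,"wz": 0,"claw": 0.02}
    - {"dx": 0,"dy": 0,"dz": 0,"wx": 0,"wy": 0,"wz": 0,"claw": 0.02}

```text
clock: 16.77
ee_pos: [0.4743, 0.2002, 0.1241]
tcp_rot: [-0.575, -3.086, 0.0]
force: [-0.1, 0.2, -1.7]
finger_gap: 0.0273
```

```bash
python3 - <<'E'
from h import *
rep((.4750,.2004,.091),68.9)
E
```

```text
t16.77 pos [0.4743 0.2002 0.1241] yawY 68.89 z [-0.0021  0.0001 -1.    ] F [-0.1188  0.1534 -1.7291] T [-0.0157 -0.0673 -0.0249] gap 0.0273 q [-0.5194  0.3611  0.0476  2.0341 -0.0262  0.7487  0.7466]
delta [ 0.0007  0.0002 -0.0331]
dyaw rad 0.0002504477386228333
tiltfix [-0.0001 -0.0021 -0.    ]
```

move_arm:
  motion:
    - {"dx": 0.0004,"dy": 0,"dz": -0.003,"wx": 0,"wy": 0,"wz": 0,"claw": 0.02}
    - {"dx": 0,"dy": 0,"dz": -0.003,"wx": 0,"wy": 0,"wz": 0,"claw": 0.02}
    - {"dx": 0,"dy": 0,"dz": -0.003,"wx": 0,"wy": 0,"wz": 0,"claw": 0.02}
    - {"dx": 0,"dy": 0,"dz": 0,"wx": 0,"wy": 0,"wz": 0,"claw": 0.02}

```text
clock: 17.27
ee_pos: [0.4747, 0.2, 0.1147]
tcp_rot: [-0.576, -3.086, 0.001]
force: [0.0, -0.3, -2.5]
finger_gap: 0.027
```

```bash
python3 - <<'E'
from h import *
rep((.4750,.2004,.091),68.9)
E
```

```text
t17.27 pos [0.4747 0.2    0.1147] yawY 68.87 z [-0.0027 -0.0003 -1.    ] F [ 0.028  -0.2841 -2.4531] T [ 0.0046  0.0459 -0.0259] gap 0.0270 q [-0.5181  0.3759  0.0469  2.04   -0.0273  0.7288  0.7479]
delta [ 0.0003  0.0004 -0.0237]
dyaw rad 0.0005643238247720873
tiltfix [ 0.0003 -0.0027  0.    ]
```

move_arm:
  motion:
    - {"dx": 0.0002,"dy": 0.0003,"dz": -0.004,"wx": 0,"wy": -0.002,"wz": 0,"claw": 0.02}
    - {"dx": 0,"dy": 0,"dz": -0.004,"wx": 0,"wy": 0,"wz": 0,"claw": 0.02}
    - {"dx": 0,"dy": 0,"dz": -0.003,"wx": 0,"wy": 0,"wz": 0,"claw": 0.02}
    - {"dx": 0,"dy": 0,"dz": -0.003,"wx": 0,"wy": 0,"wz": 0,"claw": 0.02}
    - {"dx": 0,"dy": 0,"dz": 0,"wx": 0,"wy": 0,"wz": 0,"claw": 0.02}

```text
clock: 17.9
ee_pos: [0.4749, 0.2003, 0.1008]
tcp_rot: [-0.576, -3.088, 0.0]
force: [-0.1, 0.9, -2.2]
finger_gap: 0.0273
```

```bash
python3 - <<'E'
from h import *
rep((.4750,.2004,.091),68.9)
E
```

```text
t17.90 pos [0.4749 0.2003 0.1008] yawY 68.87 z [-0.0005 -0.0002 -1.    ] F [-0.1114  0.8703 -2.2153] T [0.0137 0.0392 0.018 ] gap 0.0273 q [-0.5179  0.397   0.0458  2.0501 -0.0277  0.6956  0.7476]
delta [ 0.0001  0.0001 -0.0098]
dyaw rad 0.0005092691865792419
tiltfix [ 0.0002 -0.0005  0.    ]
```

move_arm:
  motion:
    - {"dx": 0,"dy": 0,"dz": -0.003,"wx": 0,"wy": 0,"wz": 0,"claw": 0.02}
    - {"dx": 0,"dy": 0,"dz": -0.003,"wx": 0,"wy": 0,"wz": 0,"claw": 0.02}
    - {"dx": 0,"dy": 0,"dz": -0.003,"wx": 0,"wy": 0,"wz": 0,"claw": 0.02}
    - {"dx": 0,"dy": 0,"dz": -0.001,"wx": 0,"wy": 0,"wz": 0,"claw": 0.02}
    - {"dx": 0,"dy": 0,"dz": 0,"wx": 0,"wy": 0,"wz": 0,"claw": 0.02}

```text
clock: 18.52
ee_pos: [0.4751, 0.2004, 0.0911]
tcp_rot: [0.576, 3.088, 0.0]
force: [0.5, 0.3, -3.0]
finger_gap: 0.0273
```

```bash
python3 - <<'E'
from h import *
rep((.4750,.2004,.091),68.9)
E
```

```text
t18.52 pos [0.4751 0.2004 0.0911] yawY 68.87 z [ 0.0001  0.0001 -1.    ] F [ 0.5145  0.3359 -3.0481] T [ 0.0202  0.0161 -0.0049] gap 0.0273 q [-0.5169  0.4124  0.0447  2.0563 -0.0288  0.6733  0.7486]
delta [-0.0001  0.     -0.0001]
dyaw rad 0.0005430190515210894
tiltfix [-0.0001  0.0001  0.    ]
```

Near the seat; a little further until contact.

move_arm:
  motion:
    - {"dx": 0,"dy": 0,"dz": -0.001,"wx": 0,"wy": 0,"wz": 0,"claw": 0.02}
    - {"dx": 0,"dy": 0,"dz": -0.001,"wx": 0,"wy": 0,"wz": 0,"claw": 0.02}
    - {"dx": 0,"dy": 0,"dz": 0,"wx": 0,"wy": 0,"wz": 0,"claw": 0.02}

```text
clock: 18.9
ee_pos: [0.4753, 0.2004, 0.0908]
tcp_rot: [0.576, 3.088, 0.001]
force: [-3.7, -2.3, 11.8]
finger_gap: 0.0272
```

```bash
python3 - <<'E'
from h import *
rep((.4750,.2004,.091),68.9)
E
```

```text
t18.90 pos [0.4753 0.2004 0.0908] yawY 68.86 z [ 0.0003  0.0003 -1.    ] F [-3.6841 -2.2556 11.8276] T [-0.5225  0.9506  0.0248] gap 0.0272 q [-0.5166  0.4129  0.0446  2.0562 -0.0289  0.6726  0.7488]
delta [-0.0003 -0.      0.0002]
dyaw rad 0.0006271641228252164
tiltfix [-0.0003  0.0003  0.    ]
```

move_arm:
  motion:
    - {"dx": 0,"dy": 0,"dz": 0.0015,"wx": 0,"wy": 0,"wz": 0,"claw": 0.045}
    - {"dx": 0,"dy": 0,"dz": 0,"wx": 0,"wy": 0,"wz": 0,"claw": 0.045}
    - {"dx": 0,"dy": 0,"dz": 0,"wx": 0,"wy": 0,"wz": 0,"claw": 0.045}
    - {"dx": 0,"dy": 0,"dz": 0.01,"wx": 0,"wy": 0,"wz": 0,"claw": 0.045}
    - {"dx": 0,"dy": 0,"dz": 0.03,"wx": 0,"wy": 0,"wz": 0,"claw": 0.045}
    - {"dx": 0,"dy": 0,"dz": 0.05,"wx": 0,"wy": 0,"wz": 0,"claw": 0.045}
    - {"dx": 0,"dy": 0.04,"dz": 0.04,"wx": 0,"wy": 0,"wz": 0,"claw": 0.045}
    - {"dx": -0.03,"dy": 0.05,"dz": 0,"wx": 0,"wy": 0,"wz": 0,"claw": 0.045}
    - {"dx": -0.03,"dy": 0.05,"dz": 0,"wx": 0,"wy": 0,"wz": 0,"claw": 0.045}
    - {"dx": -0.03,"dy": 0.05,"dz": 0,"wx": 0,"wy": 0,"wz": 0,"claw": 0.045}
  newtons: 10

```text
clock: 20.15
ee_pos: [0.3842, 0.3918, 0.2215]
tcp_rot: [0.577, 3.087, 0.002]
force: [0.7, -1.2, 0.5]
finger_gap: 0.0453
```

```bash
python3 look.py 2; python3 - <<'E'
from ov import *
rep()
m=imaging.camera_model("top");im=np.load("top_2.npy")
hin=np.array([.4724+.088*.9957,.2016-.088*.0924]);yx=np.array([.0924,.9957]);xx=np.array([.9957,-.0924])
R=(0,0,255);G=(0,255,0);B=(255,0,0);pts=[]
for ang,col in((1.4,R),(1.6,G),(1.8,B)):
    for s in(-.078,.078):
        # lid dir when shut = -x ; rotates up
        for L in(0,.175):
            d=-xx*np.cos(ang)*L; p=hin+d+yx*s; pts.append(((*p,.101+L*np.sin(ang)),col))
ov(im,m,"pics/lid2.png",(195,140,260,210),9,[],pts)
E
```

```text
t20.45 pos [0.3859 0.3892 0.2208] yawY 68.77 z [ 0.0006 -0.0006 -1.    ] F [-0.4718 -0.1821 -0.3464] T [-0.0382 -0.0561  0.0169] gap 0.0449 q [-0.8318  0.29   -0.0432  1.8668  0.0159  0.9852  0.3183]
tiltfix [0.0006 0.0006 0.    ]
```

View pics/w_2.png

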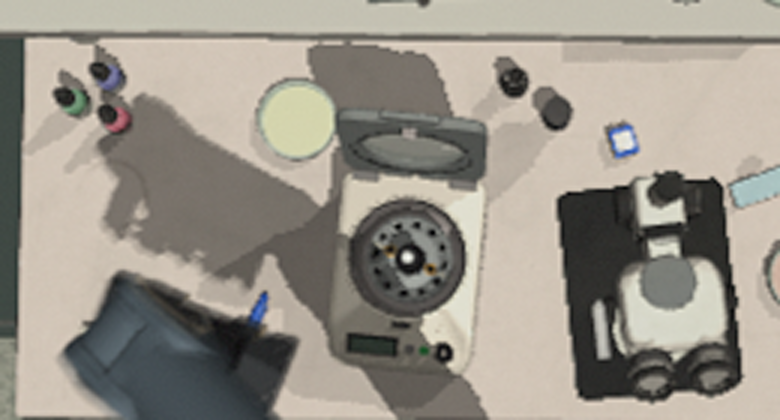

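View pics/lid2.png

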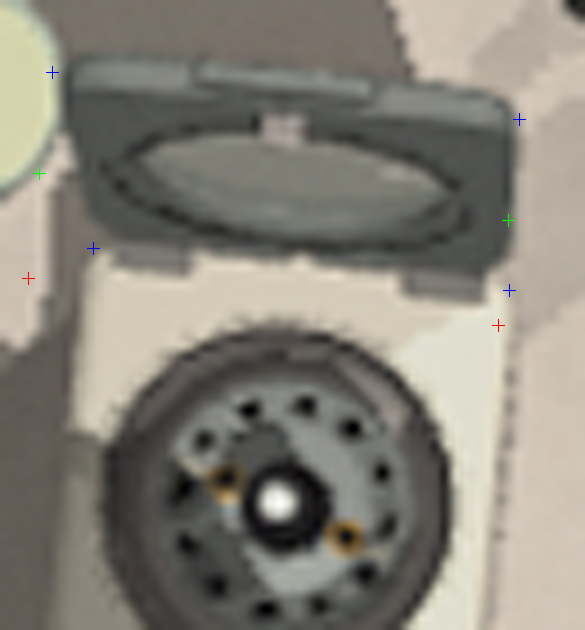

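move_arm:
  motion:
    - {"dx": 0,"dy": 0,"dz": 0.048,"wx": 0,"wy": 0,"wz": 0.0925,"claw": 0.0}
    - {"dx": 0,"dy": 0,"dz": 0.048,"wx": 0,"wy": 0,"wz": 0.0925,"claw": 0.0}
    - {"dx": 0,"dy": -0.034,"dz": 0.048,"wx": 0,"wy": 0,"wz": 0.0925,"claw": 0.0}
    - {"dx": 0.03,"dy": -0.034,"dz": 0,"wx": 0,"wy": 0,"wz": 0,"claw": 0.0}
    - {"dx": 0.03,"dy": -0.034,"dz": 0,"wx": -0.0092,"wy": -0.0996,"wz": 0,"claw": 0.0}
    - {"dx": 0.03,"dy": -0.034,"dz": 0,"wx": -0.0092,"wy": -0.0996,"wz": 0,"claw": 0.0}
    - {"dx": 0.03,"dy": -0.034,"dz": 0,"wx": -0.0092,"wy": -0.0996,"wz": 0,"claw": 0.0}
    - {"dx": 0.03,"dy": -0.034,"dz": 0,"wx": -0.0092,"wy": -0.0996,"wz": 0,"claw": 0.0}
    - {"dx": 0.02,"dy": 0,"dz": 0,"wx": 0,"wy": 0,"wz": 0,"claw": 0.0}

```text
clock: 21.58
ee_pos: [0.5554, 0.1808, 0.3646]
tcp_rot: [0.135, 2.739, -0.029]
force: [-0.3, 0.1, 0.1]
finger_gap: 0.0005
```

```bash
python3 - <<'E'
from h import *
rep((.645,.1845,.271),84.7)
s=imaging.get_image("scene");cv2.imwrite("pics/s4.png",cv2.resize(s[60:260,120:320],None,fx=3,fy=3,interpolation=cv2.INTER_CUBIC))
E
```

```text
t21.57 pos [0.5554 0.1808 0.3646] yawY 84.33 z [ 0.3872 -0.0396 -0.9212] F [-0.3055  0.1373  0.0679] T [ 0.0266  0.4216 -0.0168] gap 0.0005 q [-0.5805  0.0731  0.0896  1.8458  0.2724  0.9048  0.8454]
delta [ 0.0896  0.0037 -0.0936]
dyaw rad 0.006430214913054808
tiltfix [0.0396 0.3872 0.    ]
```

View pics/s4.png

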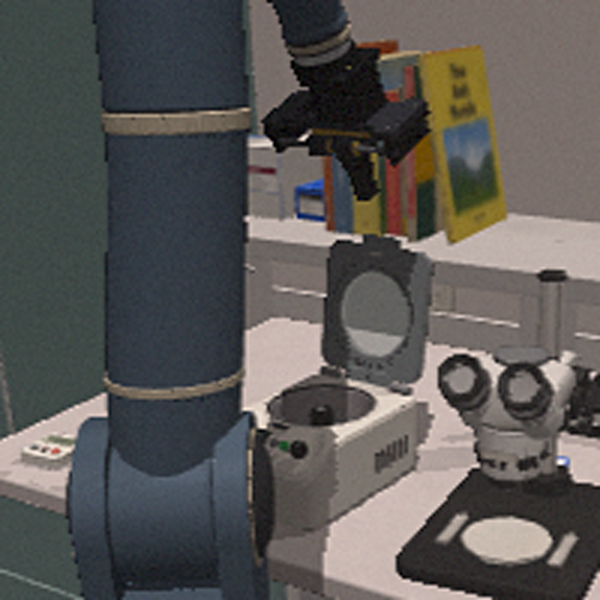

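```bash
python3 - <<'E'
from h import *
m=imaging.camera_model("scene");mt=imaging.camera_model("top")
hin=np.array([.5632,.1921]);xx=np.array([.9957,-.0924]);yx=np.array([.0924,.9957])
for th in(1.6,1.7,1.75,1.8,1.85,1.9):
    L=np.array([-np.cos(th),np.sin(th)]);n=np.array([np.sin(th),np.cos(th)])
    P=[]
    for y in(-.078,.078):
        q=L*.175+n*0.003;p=hin+xx*q[0]+yx*y;P.append([*p,.101+q[1]])
    q=L*.186+n*.01;p=hin+xx*q[0];P.append([*p,.101+q[1]])
    a=(proj(m,P)-[120,60])*3; b=proj(mt,np.array(P)-[.0032,-.0014,0]);b=(b-[195,140])*9
    print(th,a.round(),"top",b.round(),"lip s,z",q)
E
```

```text
1.6 [[415. 253.]
 [314. 237.]
 [366. 235.]] top [[505. 207.]
 [ 36. 160.]
 [271. 157.]] lip s,z [0.0154 0.1856]
1.7 [[424. 251.]
 [322. 235.]
 [375. 234.]] top [[510. 156.]
 [ 42. 109.]
 [277. 103.]] lip s,z [0.0339 0.1832]
1.75 [[428. 251.]
 [327. 235.]
 [380. 234.]] top [[513. 131.]
 [ 45.  84.]
 [280.  76.]] lip s,z [0.043  0.1812]
1.8 [[432. 251.]
 [331. 235.]
 [384. 234.]] top [[516. 106.]
 [ 49.  59.]
 [283.  51.]] lip s,z [0.052  0.1789]
1.85 [[436. 252.]
 [335. 236.]
 [388. 235.]] top [[518.  82.]
 [ 52.  35.]
 [287.  26.]] lip s,z [0.0609 0.176 ]
1.9 [[439. 252.]
 [339. 237.]
 [392. 236.]] top [[521.  59.]
 [ 56.  12.]
 [290.   1.]] lip s,z [0.0696 0.1728]
```

move_arm:
  motion:
    - {"dx": 0.03,"dy": 0.0017,"dz": 0,"wx": 0,"wy": 0,"wz": 0,"claw": 0.0}
    - {"dx": 0.035,"dy": 0.002,"dz": 0,"wx": 0,"wy": 0,"wz": 0,"claw": 0.0}
    - {"dx": 0.024,"dy": 0,"dz": 0,"wx": 0,"wy": 0,"wz": 0,"claw": 0.0}
    - {"dx": 0,"dy": 0,"dz": 0,"wx": 0,"wy": 0,"wz": 0,"claw": 0.0}
    - {"dx": 0,"dy": 0,"dz": -0.02,"wx": 0,"wy": 0,"wz": 0,"claw": 0.0}
    - {"dx": 0,"dy": 0,"dz": -0.025,"wx": 0,"wy": 0,"wz": 0,"claw": 0.0}
    - {"dx": 0,"dy": 0,"dz": -0.025,"wx": 0,"wy": 0,"wz": 0,"claw": 0.0}

```text
clock: 22.5
ee_pos: [0.6431, 0.1906, 0.2941]
tcp_rot: [0.125, 2.74, -0.025]
force: [0.3, -1.4, -0.6]
finger_gap: 0.0007
```

```bash
python3 - <<'E'
from h import *
rep((.645,.1845,.271),84.7)
s=imaging.get_image("scene");cv2.imwrite("pics/s5.png",cv2.resize(s[60:260,120:320],None,fx=3,fy=3,interpolation=cv2.INTER_CUBIC))
E
```

```text
t22.50 pos [0.6431 0.1906 0.2941] yawY 84.80 z [ 0.3873 -0.0349 -0.9213] F [ 0.3385 -1.371  -0.5611] T [0.0776 0.4694 0.0072] gap 0.0007 q [-0.5325  0.2711  0.1196  1.7713  0.2326  0.7632  0.9159]
delta [ 0.0019 -0.0061 -0.0231]
dyaw rad -0.0016814691562994897
tiltfix [0.0349 0.3873 0.    ]
```

View pics/s5.png

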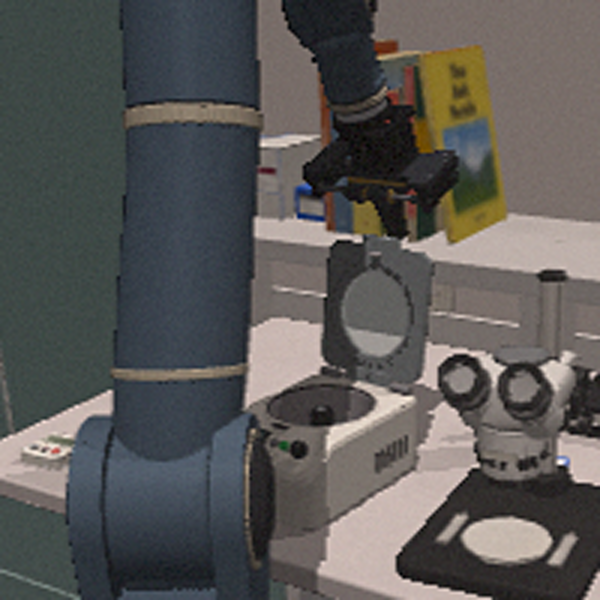

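move_arm:
  motion:
    - {"dx": 0.002,"dy": -0.004,"dz": -0.012,"wx": 0,"wy": 0,"wz": 0,"claw": 0.0}
    - {"dx": 0,"dy": 0,"dz": -0.012,"wx": 0,"wy": 0,"wz": 0,"claw": 0.0}
    - {"dx": -0.01,"dy": 0.001,"dz": 0,"wx": 0,"wy": 0,"wz": 0,"claw": 0.0}
    - {"dx": -0.015,"dy": 0.0014,"dz": 0,"wx": 0,"wy": 0,"wz": 0,"claw": 0.0}
    - {"dx": -0.015,"dy": 0.0014,"dz": 0,"wx": 0,"wy": 0,"wz": 0,"claw": 0.0}

```text
clock: 23.18
ee_pos: [0.607, 0.1901, 0.2734]
tcp_rot: [0.125, 2.733, -0.023]
force: [3.7, -0.2, 4.7]
finger_gap: 0.0005
```

```bash
python3 - <<'E'
from h import *
rep((.645,.1845,.271),84.7)
s=imaging.get_image("scene");cv2.imwrite("pics/s6.png",cv2.resize(s[60:260,120:320],None,fx=3,fy=3,interpolation=cv2.INTER_CUBIC))
E
```

```text
t23.18 pos [0.607  0.1901 0.2734] yawY 84.77 z [ 0.3933 -0.0339 -0.9188] F [ 3.7114 -0.1895  4.7187] T [-0.1261 -0.344  -0.0565] gap 0.0005 q [-0.57    0.2315  0.1254  1.8763  0.2736  0.7018  0.8463]
delta [ 0.038  -0.0056 -0.0024]
dyaw rad -0.0012541311251139263
tiltfix [0.0339 0.3933 0.    ]
```

View pics/s6.png

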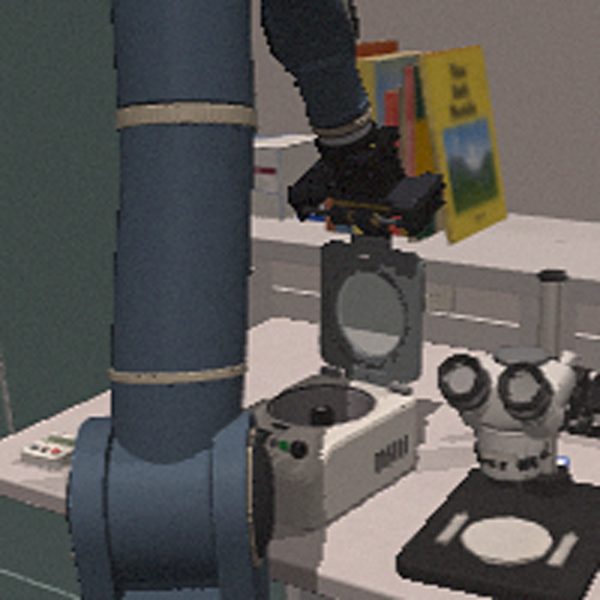

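move_arm:
  motion:
    - {"dx": -0.018,"dy": 0.0017,"dz": 0,"wx": 0.0055,"wy": 0.0597,"wz": 0,"claw": 0.0}
    - {"dx": -0.018,"dy": 0.0017,"dz": 0,"wx": 0.0055,"wy": 0.0597,"wz": 0,"claw": 0.0}
    - {"dx": -0.018,"dy": 0.0017,"dz": 0,"wx": 0.0055,"wy": 0.0597,"wz": 0,"claw": 0.0}
    - {"dx": -0.018,"dy": 0.0017,"dz": 0,"wx": 0.0055,"wy": 0.0597,"wz": 0,"claw": 0.0}
    - {"dx": -0.018,"dy": 0.0017,"dz": 0,"wx": 0.0055,"wy": 0.0597,"wz": 0,"claw": 0.0}

```text
clock: 23.85
ee_pos: [0.515, 0.1987, 0.2708]
tcp_rot: [0.138, 3.04, -0.006]
force: [2.2, 0.2, -0.4]
finger_gap: 0.0006
```

```bash
cat > st.py <<'E'
from h import *
import sys
s=rep(None,84.7)
hin=np.array([.5632,.1921]);xx=np.array([.9957,-.0924]);yx=np.array([.0924,.9957])
d=s["ee_pos"][:2]-hin;print("s %.4f lat %.4f"%(d@xx,d@yx))
im=imaging.get_image("scene");cv2.imwrite(f"pics/{sys.argv[1]}.png",cv2.resize(im[60:260,120:320],None,fx=3,fy=3,interpolation=cv2.INTER_CUBIC))
E
python3 st.py s7
```

```text
t23.85 pos [0.515  0.1987 0.2708] yawY 84.81 z [ 0.0984 -0.0086 -0.9951] F [ 2.1952  0.1815 -0.3649] T [-0.0085 -0.3556 -0.002 ] gap 0.0006 q [-0.5245  0.2049  0.0612  1.8604  0.047   0.9929  0.991 ]
dyaw rad -0.001922294310234743
tiltfix [0.0086 0.0984 0.    ]
s -0.0486 lat 0.0021
```

View pics/s7.png

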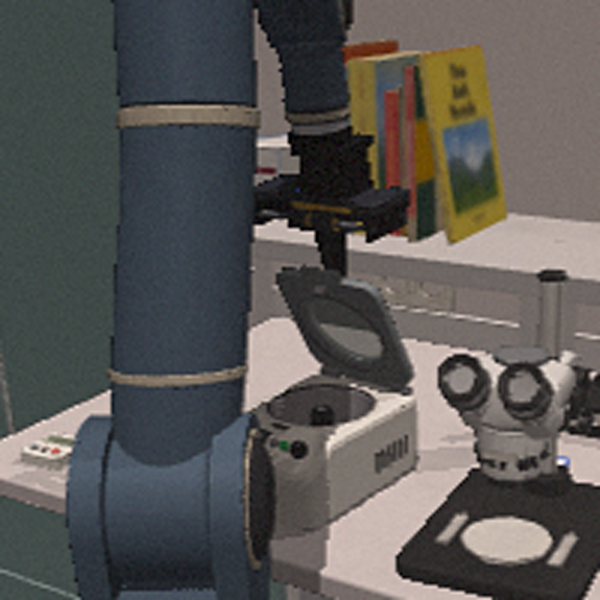

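move_arm:
  motion:
    - {"dx": -0.0115,"dy": 0.001,"dz": -0.009,"wx": 0.0045,"wy": 0.049,"wz": 0,"claw": 0.0}
    - {"dx": -0.0115,"dy": 0.001,"dz": -0.009,"wx": 0.0045,"wy": 0.049,"wz": 0,"claw": 0.0}
    - {"dx": -0.012,"dy": 0.001,"dz": -0.0094,"wx": 0,"wy": 0,"wz": 0,"claw": 0.0}
    - {"dx": -0.0115,"dy": 0.001,"dz": -0.0094,"wx": 0,"wy": 0,"wz": 0,"claw": 0.0}
    - {"dx": -0.0097,"dy": 0.001,"dz": -0.0115,"wx": 0,"wy": 0,"wz": 0,"claw": 0.0}
    - {"dx": -0.0097,"dy": 0.001,"dz": -0.0115,"wx": 0,"wy": 0,"wz": 0,"claw": 0.0}
    - {"dx": -0.0072,"dy": 0.0007,"dz": -0.013,"wx": 0,"wy": 0,"wz": 0,"claw": 0.0}
    - {"dx": -0.0072,"dy": 0.0007,"dz": -0.0135,"wx": 0,"wy": 0,"wz": 0,"claw": 0.0}

```text
clock: 24.9
ee_pos: [0.4351, 0.2058, 0.1833]
tcp_rot: [0.143, 3.137, -0.001]
force: [0.4, -0.6, 0.6]
finger_gap: 0.0002
```

```bash
python3 st.py s8
```

```text
t24.90 pos [0.4351 0.2058 0.1833] yawY 84.78 z [ 0.0017 -0.0004 -1.    ] F [ 0.4006 -0.5857  0.6258] T [-0.0664 -0.1555  0.0116] gap 0.0002 q [-0.5511  0.2273  0.0243  2.0545 -0.0057  0.8585  0.9559]
dyaw rad -0.0013354023226960364
tiltfix [0.0004 0.0017 0.    ]
s -0.1288 lat 0.0018
```

View pics/s8.png

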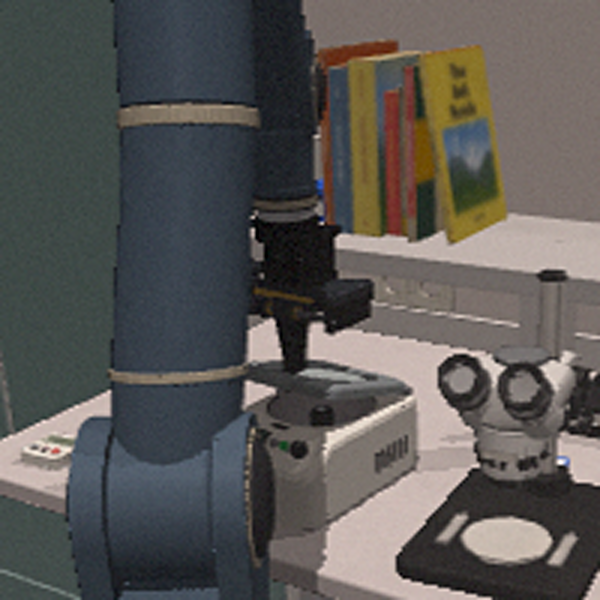

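move_arm:
  motion:
    - {"dx": -0.003,"dy": 0,"dz": -0.01,"wx": 0,"wy": 0,"wz": 0,"claw": 0.0}
    - {"dx": -0.002,"dy": 0,"dz": -0.01,"wx": 0,"wy": 0,"wz": 0,"claw": 0.0}
    - {"dx": -0.002,"dy": 0,"dz": -0.009,"wx": 0,"wy": 0,"wz": 0,"claw": 0.0}
    - {"dx": -0.001,"dy": 0,"dz": -0.007,"wx": 0,"wy": 0,"wz": 0,"claw": 0.0}
    - {"dx": 0,"dy": 0,"dz": -0.004,"wx": 0,"wy": 0,"wz": 0,"claw": 0.0}
    - {"dx": 0,"dy": 0,"dz": 0,"wx": 0,"wy": 0,"wz": 0,"claw": 0.0}

```text
clock: 25.7
ee_pos: [0.4279, 0.2057, 0.1444]
tcp_rot: [0.143, 3.136, -0.0]
force: [-0.5, 0.0, 2.6]
finger_gap: 0.0004
```

```bash
python3 st.py s9
```

```text
t25.70 pos [0.4279 0.2057 0.1444] yawY 84.76 z [ 0.002  -0.0003 -1.    ] F [-0.5369  0.0368  2.564 ] T [-0.0259  0.1908 -0.0095] gap 0.0004 q [-0.5549  0.2729  0.0201  2.1054 -0.006   0.7618  0.9482]
dyaw rad -0.0010944211343503613
tiltfix [0.0003 0.002  0.    ]
s -0.1360 lat 0.0011
```

View pics/s9.png

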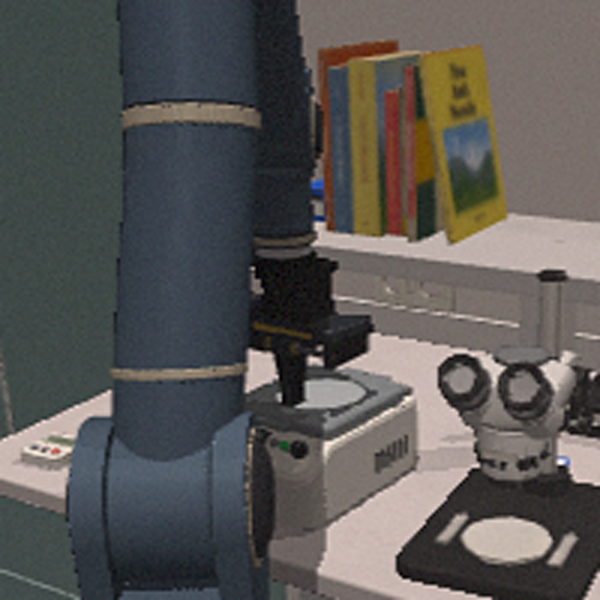

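Push on slowly until the force rises at the stop.

move_arm:
  motion:
    - {"dx": 0,"dy": 0,"dz": -0.002,"wx": 0,"wy": 0,"wz": 0,"claw": 0.0}
    - {"dx": 0,"dy": 0,"dz": -0.002,"wx": 0,"wy": 0,"wz": 0,"claw": 0.0}
    - {"dx": 0,"dy": 0,"dz": 0,"wx": 0,"wy": 0,"wz": 0,"claw": 0.0}

```text
clock: 26.12
ee_pos: [0.428, 0.2058, 0.144]
tcp_rot: [0.144, 3.136, 0.0]
force: [-9.9, -4.4, 33.6]
finger_gap: 0.0006
```

```bash
python3 st.py s10
```

```text
t26.12 pos [0.428  0.2058 0.144 ] yawY 84.74 z [ 0.0018  0.     -1.    ] F [-9.937  -4.4027 33.6058] T [-1.1505  2.36    0.0831] gap 0.0006 q [-0.5546  0.2736  0.0199  2.1056 -0.0065  0.7608  0.9483]
dyaw rad -0.0007449251296914034
tiltfix [-0.      0.0018  0.    ]
s -0.1359 lat 0.0011
```

move_arm:
  motion:
    - {"dx": 0,"dy": 0,"dz": -0.001,"wx": 0,"wy": 0,"wz": 0,"claw": 0.0}
    - {"dx": 0,"dy": 0,"dz": 0,"wx": 0,"wy": 0,"wz": 0,"claw": 0.0}

```text
clock: 26.42
ee_pos: [0.428, 0.2058, 0.1439]
tcp_rot: [0.144, 3.136, 0.0]
force: [-13.2, -5.9, 41.2]
finger_gap: 0.0005
```

```bash
python3 st.py s11
```

```text
t26.43 pos [0.428  0.2058 0.1439] yawY 84.74 z [ 0.0019  0.0001 -1.    ] F [-13.1993  -5.937   41.1576] T [-1.3963  2.9594 -0.0074] gap 0.0005 q [-0.5545  0.2737  0.0199  2.1058 -0.0065  0.7605  0.9483]
dyaw rad -0.0007180632072607034
tiltfix [-0.0001  0.0019  0.    ]
s -0.1359 lat 0.0011
```

move_arm:
  motion:
    - {"dx": 0,"dy": 0,"dz": 0.005,"wx": 0,"wy": 0,"wz": 0,"claw": 0.0}
    - {"dx": 0,"dy": 0,"dz": 0.03,"wx": 0,"wy": 0,"wz": 0,"claw": 0.0}
    - {"dx": 0,"dy": 0.02,"dz": 0.05,"wx": 0,"wy": 0,"wz": 0,"claw": 0.0}
    - {"dx": 0,"dy": 0.05,"dz": 0.03,"wx": 0,"wy": 0,"wz": 0,"claw": 0.0}
    - {"dx": -0.01,"dy": 0.06,"dz": 0,"wx": 0,"wy": 0,"wz": 0,"claw": 0.0}
    - {"dx": -0.01,"dy": 0.06,"dz": 0,"wx": 0,"wy": 0,"wz": 0,"claw": 0.0}
    - {"dx": -0.01,"dy": 0.06,"dz": 0,"wx": 0,"wy": 0,"wz": 0,"claw": 0.0}
    - {"dx": 0,"dy": 0,"dz": 0,"wx": 0,"wy": 0,"wz": 0,"claw": 0.0}

```text
clock: 27.48
ee_pos: [0.3946, 0.4611, 0.2532]
tcp_rot: [-0.13, -3.139, -0.003]
force: [-0.2, -0.2, 0.4]
finger_gap: 0.0004
```

```bash
python3 st.py s12; python3 look.py 3; python3 - <<'E'
import cv2
s=cv2.imread("pics/s12.png")
t=cv2.imread("pics/w_3.png");cv2.imwrite("pics/s12b.png",cv2.resize(s[250:600,150:500],None,fx=1.7,fy=1.7))
E
```

```text
t27.48 pos [0.3946 0.4611 0.2532] yawY 85.25 z [-0.0001  0.0018 -1.    ] F [-0.1909 -0.2325  0.364 ] T [-0.0303  0.0206  0.0232] gap 0.0004 q [-0.8632  0.3546 -0.0899  1.694   0.0338  1.0932  0.525 ]
dyaw rad -0.009667408223568631
tiltfix [-0.0018 -0.0001 -0.    ]
s -0.1928 lat 0.2522
```

View pics/s12b.png

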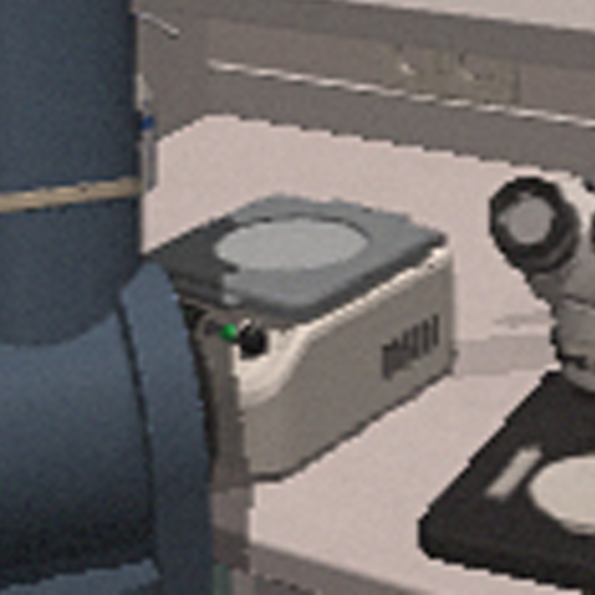

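View pics/w_3.png

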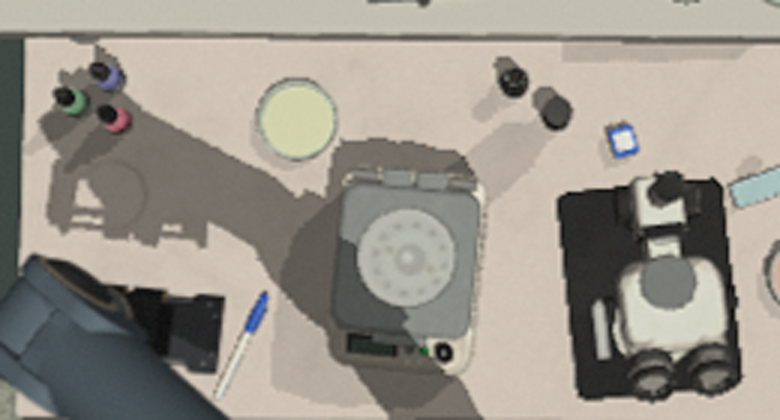

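The pictures show the lid lying flat and shut. The rotor is visible and centred through the window at about (407,257), and the marker and dishes have not moved. Handing the job in.

```bash
python3 -c "
from rig import bot
print(bot.finish_job())"
```

```text
the job is handed in; nothing more can be done
None
```

The rotor is seated on the spindle with the drive pin in one of its holes, and the lid is pushed shut. I handed the job in at about 28 s of the 67 s allowed; no verdict was reported.

- **Locating:** I pinched the rotor hub and the spindle shaft from two directions each. The cameras turned out to be about 3 mm off in x and 1 mm in y compared with the arm, more than the stated 2 mm, so I used the touch positions.
- **Seating:** The rotor went down over the shaft and past the top of the pin with no resistance. It met the seat within about 0.5 mm of the expected height, with roughly 12 N of force. I released it with the lid still at about 1.75 rad, and the top view showed it centred.
- **Lid:** I hooked the lid from behind, swung it over and pushed it down to a hard stop at the height expected for a shut lid. The push read 41 N upward at the wrist (about 44 N in total), from the fingertips. That is above the 40 N limit for the arm or gripper body, but below the 120 N wrist limit.
- **Final pictures:** The lid lies flat with the rotor centred under its window, and the arm is clear of everything. The marker, microscope and green dish look unmoved. In that last view the timer was hidden behind the arm, and the pink dish and screw jar were mostly out of frame, so I did not check those three. The arm did not go near them at bench height.

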